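# Sort and nest the stacking cups

### The arm

A 7-joint arm with a two-finger parallel gripper is mounted at the origin on a cart in front of the work surface, level with it; the furniture and walls round the work are solid. World frame = base frame: x ahead of the robot, y to its left, z up, the work surface at z = 0. Lengths are in mm, angles in rad, forces in N, time in s.
With the tool pointing down it reaches from about 400 to 875 mm from the base axis. Payload 4.4 kg.
Tool frame: the origin (TCP) lies midway between the tips of the shut fingers; the grasp point (between the pads) lies 19 mm behind it; z points along the fingers, y is the line along which they close (so a half turn about z gives the same grasp; the last joint's range is limited). The gripper opens to 85 mm and grips with 20 to 120 N. Pads are 22 mm wide; open, the fingers measure 114 mm over their backs; the gripper's body (76 mm by 85 mm) begins 54 mm behind the grasp point. The pads swing forward as they close: fully open they stand 13 mm farther back than shut.
Start: joints at [1.128, 0.628, 0.038, 1.517, -0.027, 0.996, -0.02], TCP at [239.193, -604.404, 231.313] pointing down, gripper open.
Joint ranges: [-3.06, 3.06], [-0.37, 2.12], [-1.25, 1.32], [0.18, 2.47], [-1.1, 4.24], [0.23, 1.98], [-2.94, 2.94]. Speed limits (rad/s): [2.57, 2.57, 3.14, 3.14, 3.14, 3.14, 3.14].

### API

Orientations are given as [roll, pitch, yaw] about the fixed x, y, z axes, in that order (R = Rz(yaw) Ry(pitch) Rx(roll)).
In Python, from cell import monitor, cams, ctrl gives the robot as it stands.
- The arm moves only by the tool drive_tool, never from a script. Its argument "motion" is a list of rows, each an object with "fingers": the opening, from 0 (shut) to 1 (fully open); "linear": the shift along the tool's x, y, z in m, a list of three; "twist": the turn about the tool's z in rad. In form: [{"fingers": fingers, "linear": [x, y, z], "twist": twist}, ...]. A call has 1 to 5 rows; each row shifts and turns the commanded pose from where the row before left it, along the tool's axes as they then stand; what a row does not reach is not made up. A row lasts 1/12 s, in which the tool goes at most 41.7 mm and 7.16 degrees, less where a joint would pass 70% of its speed; a pose out of reach is approached as far as the arm can. A call with a gripper value outside its range is refused whole. The fingers move at their own pace and stop on an object; the grip force is fixed at half the most. Time passes only in rows, so rows that do not move let the fingers close. It gives the time, the measured TCP pose, the force, the opening and the grip force at its end, in the units of the state.
- monitor.read_state(): the state, without advancing time (a new reading comes with each control period).
- cams.get_image(name): name is "scene" or "side" or "wrist"; returns a dict with "color" (384x512x3 uint8, blue, green, red), "K" (3x3 intrinsics, pixels), "k1" (the pictures are not rectified: a ray, as slopes to the right and down, at radius r is drawn at 1 + k1 r^2 times it, then the intrinsics apply), "R" (3x3) and "t" (3): a world point X has camera coordinates R X + t. Camera axes: x right, y down, z forward; pixel columns grow to the right and rows downward; lengths in mm; the calibration is good to about 2 mm. A picture is of the moment at which its call begins. There is no depth.
- ctrl.finish_job(): hands the job in; it is judged then, once.
The state is a dict: "clock": time; "qpos": joint angles; "qd": joint speeds; "tau": joint torques, N m; "eef_pos": TCP position; "tool_rot": TCP orientation; "force": force on the tool from outside, world axes, zero at the start; "torque": the same for the moment, N m; "width": finger opening in mm; "gripper_force": force on a finger pad.
Only numpy, scipy, OpenCV 4.12 (cv2) and the standard library are available. Lean on these libraries where they do the work, as an engineer would, in place of code of your own. Each camera call takes 0.05 s, during which the arm holds its last target. There are 200 camera calls.

### The job

The cups on the two wire cradles come in two shapes, tall slim ones and short wide ones, which nest only with their own kind, and one short cup has ended up on the tall cups' cradle. Move it to the empty end of the short cups' cradle, lying on the wires with its mouth to the stop board like the rest, then push each row along its wires until its cups are fully nested in one another and the row is up against the stop board. The other four cups are not to be lifted off their wires; leave everything else on the worktop where it stands.

Things in the scene. Friction and masses are not known exactly. Their poses are not given: they have to be found in the camera images.
- rack_tall: tall cups' cradle: fixed wood and wire rack for one row of lying cups, 270x100 mm. Starts with two tall cups and one short one in any order, about 75 mm from foot to foot. Origin: under its centre, on the worktop; x = along the row to the stop board at the far end, y = across. Two 6 mm wires at y +-12, tops at z 33, run from x -122 to the stop. Board below up to z 16; no side walls
- rack_squat: short cups' cradle: fixed wood and wire rack for one row of lying cups, 270x100 mm. Starts with two short cups; its near third (foot at about x = -95) is empty. Origin: under its centre, on the worktop; x = along the row to the stop board at the far end, y = across. Two 6 mm wires at y +-12, tops at z 33, run from x -122 to the stop. Board below up to z 16; no side walls
- rack_tall_stop (a point): point on the near face of the upright stop board of rack_tall, mid-width, 30 mm above the worktop; 115 mm along x from the cradle's origin; axes as the cradle's. The board is 100 mm wide and reaches 88 mm above the worktop
- rack_squat_stop (a point): point on the near face of the upright stop board of rack_squat, mid-width, 30 mm above the worktop; 115 mm along x from the cradle's origin; axes as the cradle's. The board is 100 mm wide and reaches 88 mm above the worktop
- tall_1: Tall, slim white stacking cup, 64 mm foot to rim, lying on wires, mouth to the stop board and about 0.24 rad nose-up. Diameter 35 at the foot (edge bevelled 6x7, flat 23), widening evenly to 59 at the rim, wall 2. Inner floor 18 mm above the foot. Origin: centre of the closed foot, 45 mm above the worktop when lying alone; x = axis, foot to mouth. 30 to 65 g, rigid
- tall_1_mouth (a point): centre of the mouth of tall_1, in the rim plane. Like cups nest when one's mouth is pushed over the next one's foot until that foot meets its inner floor: feet 18 to 20 mm apart, about 82 (two nested) mm from stop board to last foot. The push needs only a few N
- tall_2: Tall, slim white stacking cup, 64 mm foot to rim, lying on wires, mouth to the stop board and about 0.24 rad nose-up. Diameter 35 at the foot (edge bevelled 6x7, flat 23), widening evenly to 59 at the rim, wall 2. Inner floor 18 mm above the foot. Origin: centre of the closed foot, 45 mm above the worktop when lying alone; x = axis, foot to mouth. 30 to 65 g, rigid
- tall_2_mouth (a point): centre of the mouth of tall_2, in the rim plane. Like cups nest when one's mouth is pushed over the next one's foot until that foot meets its inner floor: feet 18 to 20 mm apart, about 82 (two nested) mm from stop board to last foot. The push needs only a few N
- squat_1: Short, wide white stacking cup, 48 mm foot to rim, lying on wires, mouth to the stop board and about 0.24 rad nose-up. Diameter 44 at the foot (edge bevelled 6x7, flat 32), widening evenly to 64 at the rim, wall 2. Inner floor 18 mm above the foot. Origin: centre of the closed foot, 50 mm above the worktop when lying alone; x = axis, foot to mouth. 30 to 65 g, rigid
- squat_1_mouth (a point): centre of the mouth of squat_1, in the rim plane. Like cups nest when one's mouth is pushed over the next one's foot until that foot meets its inner floor: feet 18 to 20 mm apart, about 84 (three nested) mm from stop board to last foot. The push needs only a few N
- squat_2: Short, wide white stacking cup, 48 mm foot to rim, lying on wires, mouth to the stop board and about 0.24 rad nose-up. Diameter 44 at the foot (edge bevelled 6x7, flat 32), widening evenly to 64 at the rim, wall 2. Inner floor 18 mm above the foot. Origin: centre of the closed foot, 50 mm above the worktop when lying alone; x = axis, foot to mouth. 30 to 65 g, rigid
- squat_2_mouth (a point): centre of the mouth of squat_2, in the rim plane. Like cups nest when one's mouth is pushed over the next one's foot until that foot meets its inner floor: feet 18 to 20 mm apart, about 84 (three nested) mm from stop board to last foot. The push needs only a few N
- squat_3: Short, wide white stacking cup, 48 mm foot to rim, lying on wires, mouth to the stop board and about 0.24 rad nose-up. Diameter 44 at the foot (edge bevelled 6x7, flat 32), widening evenly to 64 at the rim, wall 2. Inner floor 18 mm above the foot. Origin: centre of the closed foot, 50 mm above the worktop when lying alone; x = axis, foot to mouth. 30 to 65 g, rigid. Starts on the wrong cradle
- squat_3_mouth (a point): centre of the mouth of squat_3, in the rim plane. Like cups nest when one's mouth is pushed over the next one's foot until that foot meets its inner floor: feet 18 to 20 mm apart, about 84 (three nested) mm from stop board to last foot. The push needs only a few N
- cup_lids: bystander: stack of black cup lids, 84 diameter x 49 mm, behind the cradles; origin under its centre
- tamper: bystander: coffee tamper, 58 diameter x 82 mm, front left; origin under its centre
- milk_jug: bystander: steel milk jug, 72x107x97 mm, front left; origin under its centre
- order_pad: bystander: order pad, 111x69x12 mm, lying in front between the cradles; origin under its centre
- loyalty_stamp: bystander: hand stamp, 30x30x60 mm, front right; origin under its centre
- pepper_mill: bystander: wooden pepper mill, 58 diameter x 200 mm, behind the cradles; origin under its centre
- pen_ball: bystander: ball pen, 11x145x9 mm, lying between the cradles; origin under its centre
There are look-alikes about, which are no part of the job. What is shaped like the squat_3 but turquoise or yellow is not meant.

How it is judged (in metres and radians):
On the way:
1. the short cup that lay on the tall cups' cradle lies on the wires of the short cups' cradle, mouth to the stop board (y of squat_3 in the frame of rack_squat between -0.012 and 0.012 m and z of squat_3 in the frame of rack_squat between 0.025 and 0.075 m and angle between the x axis of squat_3 and the x axis of rack_squat, either way round below 0.4 rad and x of rack_squat_stop in the frame of squat_3 above 0.03 m and linear speed of squat_3 below 0.02 m/s), for 0.2 s.
At the end, for the whole second after the job is handed in: Tall cups on rack_tall, short on rack_squat, at rest on the wires, 12 mm from centre line, 0.4 rad from its direction, mouths to the stop; fully nested (feet and mouths within 25 mm for 2 tall, 47 for 3 short; 18 and 36 ideal), front mouth within 14 mm of the stop (all of step 1 and y of tall_1 in the frame of rack_tall between -0.012 and 0.012 m and z of tall_1 in the frame of rack_tall between 0.025 and 0.075 m and angle between the x axis of each of tall_1, tall_2 and the x axis of rack_tall, either way round below 0.4 rad and x of rack_tall_stop in the frame of tall_1 above 0.03 m and linear speed of each of tall_1, tall_2, squat_1, squat_2 below 0.02 m/s and y of tall_2 in the frame of rack_tall between -0.012 and 0.012 m and z of tall_2 in the frame of rack_tall between 0.025 and 0.075 m and x of rack_tall_stop in the frame of tall_2 above 0.03 m and x of any of tall_1_mouth, tall_2_mouth in the frame of rack_tall_stop above -0.014 m and y of squat_1 in the frame of rack_squat between -0.012 and 0.012 m and z of squat_1 in the frame of rack_squat between 0.025 and 0.075 m and angle between the x axis of each of squat_1, squat_2 and the x axis of rack_squat, either way round below 0.4 rad and x of rack_squat_stop in the frame of squat_1 above 0.03 m and y of squat_2 in the frame of rack_squat between -0.012 and 0.012 m and z of squat_2 in the frame of rack_squat between 0.025 and 0.075 m and x of rack_squat_stop in the frame of squat_2 above 0.03 m and x of any of squat_1_mouth, squat_2_mouth, squat_3_mouth in the frame of rack_squat_stop above -0.014 m and distance between tall_1 and tall_2 below 0.025 m and distance between tall_1_mouth and tall_2_mouth below 0.025 m and distance between squat_1 and squat_2 below 0.047 m and distance between squat_1_mouth and squat_2_mouth below 0.047 m and distance between each of squat_1, squat_2 and squat_3 below 0.047 m and distance between each of squat_1_mouth, squat_2_mouth and squat_3_mouth below 0.047 m); the robot touches nothing.
It fails at once if one of the other things on the worktop is moved by more than 30 mm (distance of any of cup_lids, tamper, milk_jug, order_pad, loyalty_stamp, pepper_mill, pen_ball from where it was at the start of the episode above 0.03 m).
It fails at once if one of the other four cups is lifted off its wires (foot above 85 mm) (height (world z) of any of tall_1, tall_2, squat_1, squat_2 above 0.085 m).
It also fails if it takes over 54 s, if anything falls off the work surface, if the arm or the gripper's body presses on something with over 40 N, if the wrist force passes 120 N, or if a joint passes its speed limit or range.

## Working session

There is one attempt and no reset: what is moved stays moved. The work goes in short steps, Python scripts to look and compute and a tool call to move; the robot and the scene stay as the last step left them, time stands still between calls to the robot, and variables do not carry over. Pictures are saved under pics/ and viewed, at most 10 in all, crops included, and the job is handed in when it is done.

Besides the shell and the picture viewer there is one more tool, called by a JSON object that holds its "name" and its "arguments", one argument or row to a line. drive_tool: Moves the arm, as the interface text tells. Its arguments: {"type":"object","properties":{"motion":{"type":"array"}},"required":["motion"]}

```bash
ls; mkdir -p pics
python3 - <<'E'
from cell import monitor,cams
import cv2,numpy as np,pickle
s=monitor.read_state();print({k:np.round(v,3).tolist() for k,v in s.items()})
d={n:cams.get_image(n) for n in("scene","side","wrist")}
pickle.dump(d,open('im0.pkl','wb'))
for n in d:
  print(n,np.round(d[n]["K"],1).tolist(),d[n]["k1"],np.round(d[n]["R"],3).tolist(),np.round(d[n]["t"],1).tolist())
for n in("scene","side"): cv2.imwrite(f'pics/{n}0.png',cv2.resize(d[n]["color"],(800,600),interpolation=cv2.INTER_CUBIC))
E
```

```text
pics
{'clock': 0.0, 'qpos': [1.128, 0.629, 0.038, 1.518, -0.027, 0.996, -0.02], 'qd': [-0.001, 0.0, -0.001, -0.001, 0.002, 0.0, 0.001], 'tau': [-0.0, -56.34, 1.226, -19.344, 0.011, 0.011, 0.0], 'eef_pos': [238.985, -603.812, 230.39], 'tool_rot': [-3.14, -0.0, 0.377], 'force': [-0.671, 0.465, 0.004], 'torque': [-0.006, -0.026, -0.053], 'gripper_force': 0.0, 'width': 85.9}
scene [[426.8, 0.0, 254.5], [0.0, 426.8, 191.9], [0.0, 0.0, 1.0]] -0.04850802653526225 [[-0.845, -0.535, 0.001], [-0.351, 0.553, -0.756], [0.404, -0.639, -0.655]] [492.9, 264.1, 1674.4]
side [[431.4, 0.0, 256.6], [0.0, 431.4, 192.8], [0.0, 0.0, 1.0]] 0.043289418471918195 [[-0.844, -0.536, 0.008], [-0.367, 0.567, -0.738], [0.391, -0.625, -0.675]] [495.6, 284.5, 1280.0]
wrist [[328.8, 0.0, 255.0], [0.0, 328.8, 185.8], [0.0, 0.0, 1.0]] -0.06510480979701315 [[0.368, -0.93, -0.002], [-0.894, -0.354, 0.273], [-0.254, -0.099, -0.962]] [-648.9, -35.9, 378.3]
```

View pics/scene0.png

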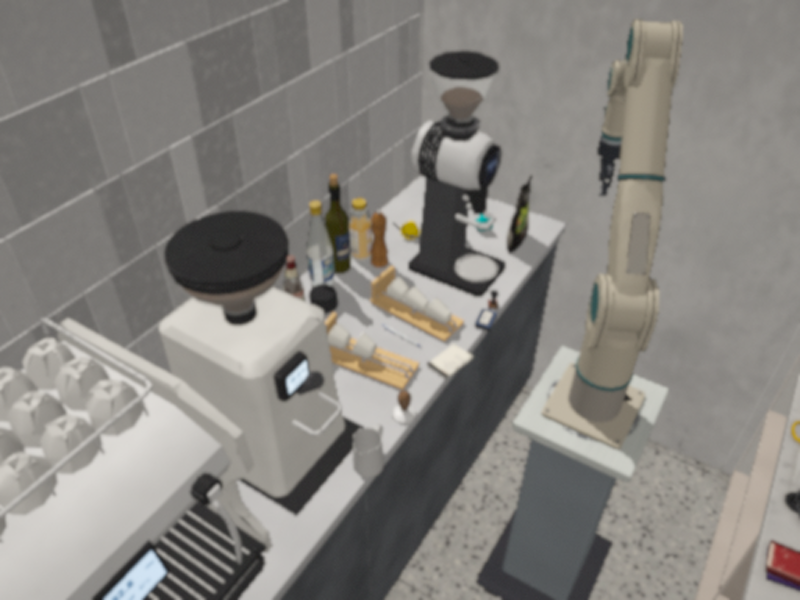

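View pics/side0.png

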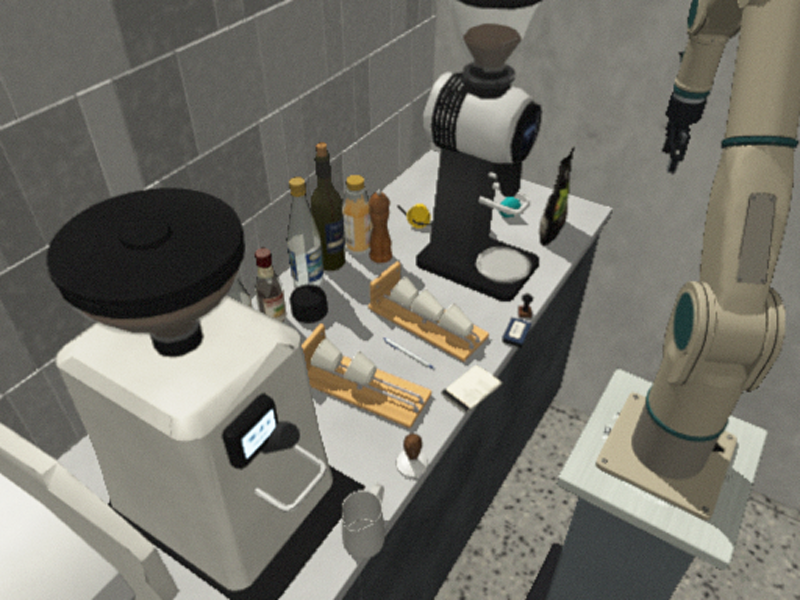

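```bash
cat > h.py <<'E'
import numpy as np,cv2,pickle
from scipy.spatial.transform import Rotation as Ro
def cast(im,px,z):
    """pixel (512x384) -> world point on plane z; also origin, dir"""
    px=np.atleast_2d(np.float64(px)); K=im["K"]
    u=cv2.undistortPoints(px[:,None],np.array(K),np.array([im["k1"],0,0,0.]))[:,0]
    R=np.array(im["R"]);c=-R.T@np.array(im["t"])
    d=np.c_[u,np.ones(len(u))]@R
    return c+d*((z-c[2])/d[:,2:])
def ray(im,px):
    a=cast(im,px,0)[0];R=np.array(im["R"]);c=-R.T@np.array(im["t"]);d=a-c
    return c,d/np.linalg.norm(d)
def proj(im,X):
    X=np.atleast_2d(np.float64(X));R=np.array(im["R"])
    return cv2.projectPoints(X,cv2.Rodrigues(R)[0],np.float64(im["t"]).ravel(),np.array(im["K"]),np.array([im["k1"],0,0,0.]))[0][:,0]
def tri(obs):
    """obs: list of (im,px): least squares point and residual mm"""
    A=0;b=0;L=[ray(i,p) for i,p in obs]
    for c,d in L:
        P=np.eye(3)-np.outer(d,d);A=A+P;b=b+P@c
    X=np.linalg.solve(A,b);return X,[np.linalg.norm(np.cross(X-c,d)) for c,d in L]
E
python3 - <<'E'
from h import *
d=pickle.load(open('im0.pkl','rb'));f=1.5625
for n in d:
  R=np.array(d[n]["R"]);print(n,"centre",np.round(-R.T@d[n]["t"]))
w=d['wrist'];R=np.array(w["R"]);c=-R.T@w["t"]
T=Ro.from_euler('xyz',[-3.14,0,.377]).as_matrix()
print("cam in tool",T.T@(c-[239,-603.8,230.4]),"axes",np.round(T.T@R.T,3).tolist())
s=d['side']
P={'tall nearR':(488,340),'tall nearL':(470,357),'tall stoptop L':(370,275),'tall stoptop R':(399,265),
'sq nearR':(431,402),'sq nearL':(411,425),'pad':(472,387),'pen':(408,352),'tamper':(411,465),'jug':(362,545),'stamp':(516,330),'lids':(308,315),'mill':(380,258)}
for k,p in P.items(): print(k,np.round(cast(s,np.array(p)/f,80 if 'stop' in k else 16 if 'near' in k else 0)[0]))
E
```

```text
scene centre [-167. 1188. 1295.]
side centre [  22.  905. 1070.]
wrist centre [ 303. -579.  373.]
cam in tool [ 6.84984022e+01 -8.86329734e-02 -1.42337076e+02] axes [[-0.0, -0.962, -0.273], [1.0, -0.0, -0.0], [-0.0, -0.273, 0.962]]
tall nearR [406. -69.  16.]
tall nearL [416.  -3.  16.]
tall stoptop L [702. -48.  80.]
tall stoptop R [ 666. -114.   80.]
sq nearR [423. 147.  16.]
sq nearL [427. 216.  16.]
pad [378.  55.   0.]
pen [542.  43.   0.]
tamper [385. 283.   0.]
jug [372. 461.   0.]
stamp [ 374. -146.    0.]
lids [796.  69.   0.]
mill [ 773. -194.    0.]
```

Run:
```python
from h import *
d=pickle.load(open('im0.pkl','rb'));f=1.5625
s=d['side']
for k,p,z in [('grbase fr',(515,297),0),('grbase right',(540,262),20),('grbase left',(420,262),20),('bag bottom',(547,243),0),('bag top',(572,150),200),('grinder body front',(530,160),300),('left grinder front base',(362,487),0),('lgr hopper right edge',(243,250),450),('counter edge',(500,365),0),('counter corner',(610,210),0)]: print(k,np.round(cast(s,np.array(p)/f,z)[0]))
```

```text
grbase fr [ 423. -246.    0.]
grbase right [ 420. -375.   20.]
grbase left [ 668. -214.   20.]
bag bottom [ 444. -481.    0.]
bag top [ 467. -613.  200.]
grinder body front [ 477. -349.  300.]
left grinder front base [435. 370.   0.]
lgr hopper right edge [637. 363. 450.]
counter edge [357. -31.   0.]
counter corner [ 358. -714.    0.]
```

{"name": "drive_tool", "arguments": {
  "motion": [
    {"fingers": 1,"linear": [0,0,-0.03],"twist": 0},
    {"fingers": 1,"linear": [0,0,-0.03],"twist": 0}
  ]
}}

```text
clock: 0.32
eef_pos: [238.6, -602.8, 289.6]
tool_rot: [-3.136, 0.0, 0.377]
force: [-0.1, -0.2, 0.4]
width: 85.5
gripper_force: 0.0
```

{"name": "drive_tool", "arguments": {
  "motion": [
    {"fingers": 1,"linear": [0,0,0],"twist": 0.125},
    {"fingers": 1,"linear": [0,0,0],"twist": 0.125},
    {"fingers": 1,"linear": [0,0,0],"twist": 0.125}
  ]
}}

```text
clock: 0.57
eef_pos: [239.1, -604.5, 291.7]
tool_rot: [3.141, -0.001, -0.005]
force: [-0.7, 0.5, 0.2]
width: 85.0
gripper_force: 0.0
```

{"name": "drive_tool", "arguments": {
  "motion": [
    {"fingers": 1,"linear": [0.005,-0.038,0],"twist": 0},
    {"fingers": 1,"linear": [0.005,-0.038,0],"twist": 0},
    {"fingers": 1,"linear": [0.005,-0.038,0],"twist": 0},
    {"fingers": 1,"linear": [0.005,-0.038,0],"twist": 0}
  ]
}}

```text
clock: 0.9
eef_pos: [258.8, -450.4, 290.8]
tool_rot: [-3.141, 0.0, 0.001]
force: [0.8, 0.5, 0.0]
width: 85.4
gripper_force: 0.0
```

{"name": "drive_tool", "arguments": {
  "motion": [
    {"fingers": 1,"linear": [0.01,-0.033,0],"twist": 0},
    {"fingers": 1,"linear": [0.01,-0.033,0],"twist": 0},
    {"fingers": 1,"linear": [0.01,-0.033,0],"twist": 0},
    {"fingers": 1,"linear": [0.01,-0.033,0],"twist": 0}
  ]
}}

```text
clock: 1.23
eef_pos: [298.7, -318.5, 291.3]
tool_rot: [-3.142, -0.0, 0.002]
force: [0.3, 0.7, 0.7]
width: 85.2
gripper_force: 0.0
```

{"name": "drive_tool", "arguments": {
  "motion": [
    {"fingers": 1,"linear": [0.015,-0.03,0],"twist": 0},
    {"fingers": 1,"linear": [0.015,-0.03,0],"twist": 0},
    {"fingers": 1,"linear": [0.015,-0.03,0],"twist": 0},
    {"fingers": 1,"linear": [0.015,-0.03,0],"twist": 0}
  ]
}}

```text
clock: 1.57
eef_pos: [358.8, -198.6, 291.4]
tool_rot: [3.141, -0.0, 0.002]
force: [0.6, -1.3, -0.6]
width: 85.3
gripper_force: 0.0
```

{"name": "drive_tool", "arguments": {
  "motion": [
    {"fingers": 1,"linear": [0.015,-0.03,0],"twist": 0},
    {"fingers": 1,"linear": [0.015,-0.03,0],"twist": 0},
    {"fingers": 1,"linear": [0.015,-0.03,0],"twist": 0},
    {"fingers": 1,"linear": [0.015,-0.03,0],"twist": 0}
  ]
}}

```text
clock: 1.9
eef_pos: [418.5, -78.5, 291.4]
tool_rot: [3.141, -0.0, 0.002]
force: [0.7, -0.8, -1.1]
width: 85.7
gripper_force: 0.0
```

{"name": "drive_tool", "arguments": {
  "motion": [
    {"fingers": 1,"linear": [0.035,-0.015,0],"twist": 0},
    {"fingers": 1,"linear": [0.035,-0.015,0],"twist": 0},
    {"fingers": 1,"linear": [0.035,-0.015,0],"twist": 0},
    {"fingers": 1,"linear": [0.035,-0.015,0],"twist": 0},
    {"fingers": 1,"linear": [0.035,-0.015,0],"twist": 0}
  ]
}}

```text
clock: 2.32
eef_pos: [594.5, -3.8, 291.1]
tool_rot: [3.141, 0.0, 0.002]
force: [0.5, 0.3, 0.7]
width: 85.7
gripper_force: 0.0
```

Run:
```python
from h import *
from cell import cams,monitor
w=cams.get_image('wrist');pickle.dump(w,open('w1.pkl','wb'));cv2.imwrite('pics/w1.png',cv2.resize(w["color"],(800,600),interpolation=cv2.INTER_CUBIC))
s=monitor.read_state();print(s['clock'],s['eef_pos'],s['qpos'])
```

```text
2.3667 [601.42032306   1.02811951 290.34254803] [ 0.01045876  0.49618944 -0.08877113  1.58799775  0.0445216   1.05245541
 -1.65376136]
```

View pics/w1.png

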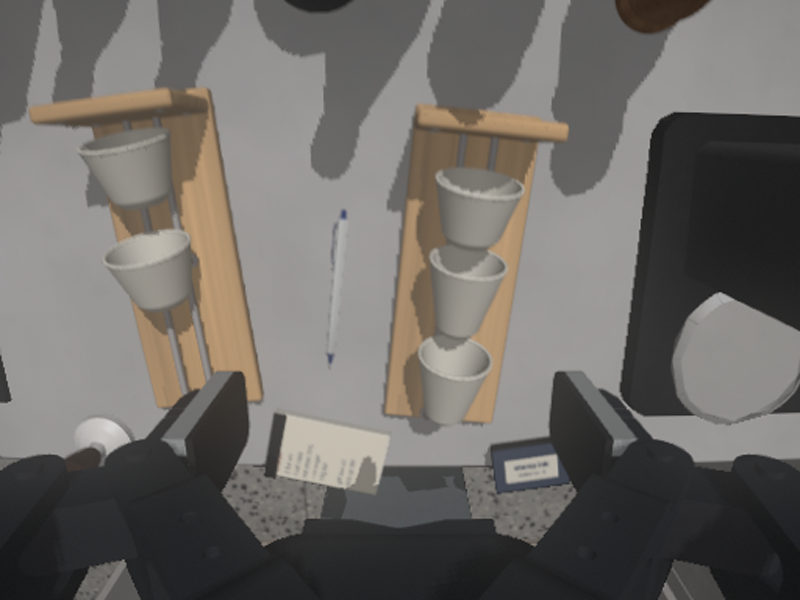

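{"name": "drive_tool", "arguments": {
  "motion": [
    {"fingers": 1,"linear": [0,-0.035,0],"twist": 0},
    {"fingers": 1,"linear": [0,-0.035,0],"twist": 0},
    {"fingers": 1,"linear": [0,-0.035,0],"twist": 0},
    {"fingers": 1,"linear": [0,-0.035,0],"twist": 0},
    {"fingers": 1,"linear": [0,0,0],"twist": 0}
  ]
}}

```text
clock: 2.78
eef_pos: [591.2, 145.7, 290.9]
tool_rot: [-3.134, 0.001, 0.013]
force: [-0.2, 1.9, 0.5]
width: 86.0
gripper_force: 0.0
```

Run:
```python
from h import *
from cell import cams,monitor
w=cams.get_image('wrist');pickle.dump(w,open('w2.pkl','wb'))
s=monitor.read_state();print(s['clock'],s['eef_pos'])
a=pickle.load(open('w1.pkl','rb'));f=1.5625
for n,p in dict(top=(370,400),top2=(300,300),cup=(490,215),cupin=(480,180),cup2=(465,300),cup3=(450,390),sq=(130,175),sqin=(130,145),wood=(410,300),woodst=(490,125),shad=(580,150)).items():
  x,y=int(p[0]/f),int(p[1]/f);print(n,a['color'][y,x],cv2.cvtColor(a['color'],cv2.COLOR_BGR2HSV)[y,x])
rows=[]
for v in('w1','w2'):
  im=pickle.load(open(v+'.pkl','rb'))['color'];hsv=cv2.cvtColor(im,cv2.COLOR_BGR2HSV)
  wood=cv2.inRange(hsv,(8,70,60),(25,255,255));cup=cv2.inRange(hsv,(10,12,100),(35,70,255))
  n,l,st,c=cv2.connectedComponentsWithStats(cup)
  print(v,[ (st[i].tolist(),c[i].round().tolist()) for i in range(1,n) if st[i,4]>300])
  m=np.zeros_like(im);m[wood>0]=(0,140,255);m[cup>0]=(255,255,255)
  rows.append(np.hstack([im,m]))
cv2.imwrite('pics/m.png',cv2.resize(np.vstack(rows),(800,600)))
```

```text
2.8333 [591.62346848 140.93243162 290.88292604]
top [153 155 157] [ 15   6 157]
top2 [151 152 154] [ 10   5 154]
cup [138 145 148] [ 21  17 148]
cupin [114 120 123] [ 20  19 123]
cup2 [142 151 154] [ 23  20 154]
cup3 [141 149 153] [ 20  20 153]
sq [138 146 149] [ 22  19 149]
sqin [133 140 144] [ 19  19 144]
wood [102 131 157] [ 16  89 157]
woodst [108 142 173] [ 16  96 173]
shad [97 98 99] [15  5 99]
w1 [([18, 55, 152, 205, 553], [112.0, 113.0]), ([48, 80, 90, 182, 5254], [92.0, 145.0]), ([245, 106, 94, 167, 7155], [296.0, 185.0]), ([142, 261, 108, 88, 4597], [198.0, 301.0]), ([323, 291, 34, 18, 407], [340.0, 300.0]), ([296, 299, 73, 50, 1494], [330.0, 323.0]), ([49, 358, 31, 26, 366], [63.0, 371.0])]
w2 [([196, 52, 79, 211, 3149], [231.0, 178.0]), ([186, 78, 60, 57, 2283], [219.0, 102.0]), ([412, 108, 59, 55, 1810], [439.0, 133.0]), ([388, 157, 66, 114, 3535], [418.0, 209.0]), ([276, 261, 76, 55, 2804], [313.0, 289.0]), ([147, 295, 79, 54, 2148], [190.0, 319.0]), ([227, 296, 35, 42, 1186], [244.0, 316.0]), ([50, 359, 36, 25, 347], [69.0, 372.0])]
```

View pics/m.png

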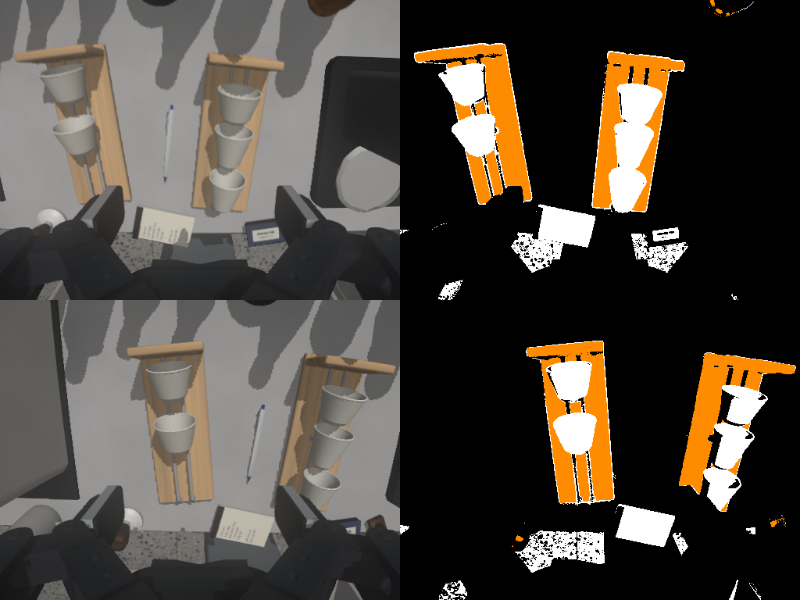

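Run:
```python
from h import *
out=[]
for v,x0,nm in(('w1',245,'tall'),('w2',380,'tall'),('w1',30,'sq'),('w2',170,'sq')):
  im=pickle.load(open(v+'.pkl','rb'))['color']
  hsv=cv2.cvtColor(im,cv2.COLOR_BGR2HSV);wood=cv2.inRange(hsv,(8,70,60),(25,255,255))
  n,l,st,c=cv2.connectedComponentsWithStats(cv2.morphologyEx(wood,cv2.MORPH_CLOSE,np.ones((45,45))))
  best=[i for i in range(1,n) if st[i,4]>4000 and st[i,0]-25<x0+50<st[i,0]+st[i,2]+25]
  for i in best:
    pts=np.argwhere((l==i)&(wood>0))[:,::-1].astype(np.int32)
    h=cv2.convexHull(pts);print(v,nm,st[i].tolist(),cv2.approxPolyDP(h,4,True)[:,0].tolist())
  cr=cv2.resize(im[45:275,x0:x0+125],None,fx=2.56 if 0 else 1.6*1.0,fy=1.6,interpolation=cv2.INTER_CUBIC) if 0 else cv2.resize(im[45:275,x0:x0+100 if v=='w2' or nm=='tall' else x0+100],None,fx=2,fy=2,interpolation=cv2.INTER_CUBIC)
  cr=cv2.convertScaleAbs(cr,alpha=1.4)
  for y in range(60,275,20): cv2.putText(cr,str(y),(0,(y-45)*2+3),0,.3,(0,0,255),1);cv2.line(cr,(20,(y-45)*2),(26,(y-45)*2),(0,0,255),1)
  for x in range((x0+19)//20*20,x0+100,20): cv2.putText(cr,str(x),((x-x0)*2-8,10),0,.3,(255,0,0),1);cv2.line(cr,((x-x0)*2,12),((x-x0)*2,18),(255,0,0),1)
  out.append(cr)
cv2.imwrite('pics/crops.png',np.hstack(out))
```

```text
w1 tall [247, 67, 117, 203, 14981] [[362, 79], [314, 268], [247, 264], [267, 68]]
w2 tall [357, 68, 155, 202, 13237] [[504, 84], [417, 268], [357, 237], [390, 69]]
w1 sq [0, 56, 168, 205, 15131] [[166, 255], [101, 259], [20, 69], [105, 56], [134, 59]]
w2 sq [162, 53, 111, 207, 15501] [[272, 254], [204, 258], [164, 61], [259, 54]]
```

View pics/crops.png

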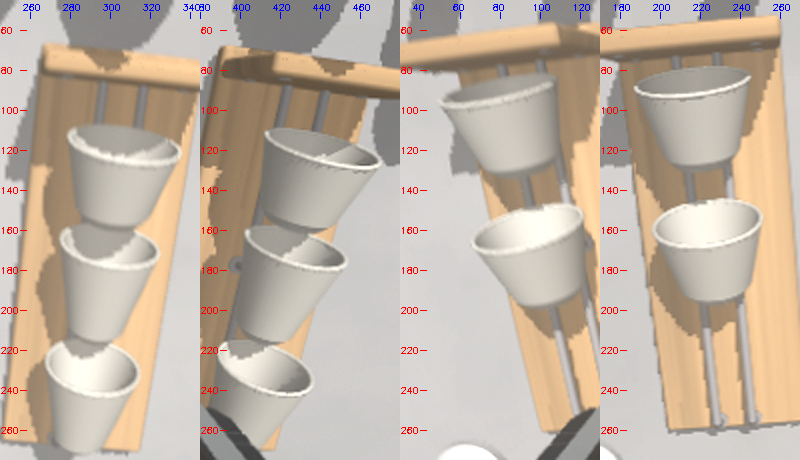

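```bash
cat > m.py <<'E'
from h import *
a,b=[pickle.load(open(v+'.pkl','rb')) for v in('w1','w2')]
P={'T stop L':((267,68),(390,69)),'T stop R':((362,79),(504,84)),'T nearR':((314,268),(417.5,269)),
'T wireL far':((296,87.5),(423.5,89)),'T wireR far':((318,90),(442.5,92.5)),
'far foot':((301,160),(429,162.5)),'far rimL':((279,113),(412,113)),'far rimR':((335,123),(471,126.5)),
'mid foot':((293.5,217),(416,217.5)),'mid rimL':((275,163),(402.5,164)),'mid rimR':((324,171.5),(453.5,176.5)),
'near rimL':((268,226.5),(390,217.5)),'near rimR':((314,232.5),(436.5,235)),
'S stop L':((20,69),(164,61)),'S stop R':((105,56),(259,54)),
'S far foot':((94,132),(217,129)),'S far rimL':((50,96),(187,89)),'S far rimR':((106,84),(244.5,80)),
'S mid foot':((98,198),(223,195)),'S mid rimL':((66,165),(196,159.5)),'S mid rimR':((121,150),(250,152))}
for k,(p,q) in P.items():
  X,r=tri([(a,p),(b,q)]);print(k,np.round(X),np.round(r[0],1))
for k,im,p,z in[('T nearL',a,(247,264),16),('T nearR',a,(314,268),16),('near foot',a,(281,271.5),57),('S nearL',b,(204,258),16),('S nearR',b,(272,254),16),('S wL near',b,(230,255),33),('S wR near',b,(247,254),33),('S wL far',b,(210,82.5),33),('S wR far',b,(228.5,80),33),
 ('T stop L',a,(267,68),88),('T stop R',a,(362,79),88),('S stop L',b,(164,61),88),('S stop R',b,(259,54),88),('T stop nearedge L',a,(266,79),88),('T wL far',a,(296,87.5),33),('T wR far',a,(318,90),33)]:
  print(k,np.round(cast(im,p,z)[0]))
E
python3 m.py
```

```text
T stop L [692. -19.   8.] 0.5
T stop R [ 677. -112.   88.] 0.8
T nearR [422. -88.  19.] 1.4
T wireL far [669. -52.  33.] 0.4
T wireR far [666. -79.  28.] 0.7
far foot [587. -57.  60.] 1.5
far rimL [641. -31.  56.] 0.1
far rimR [631. -90.  77.] 1.2
mid foot [518. -51.  62.] 0.8
mid rimL [583. -27.  56.] 0.9
mid rimR [575. -82.  73.] 2.8
near rimL [511. -20.  62.] 4.8
near rimR [500. -75.  71.] 2.0
S stop L [690. 239.  88.] 0.1
S stop R [698. 144.  93.] 1.5
S far foot [617. 194.  34.] 0.6
S far rimL [662. 220.  71.] 0.5
S far rimR [673. 160.  63.] 0.3
S mid foot [543. 184.  64.] 0.1
S mid rimL [586. 213.  71.] 0.9
S mid rimR [596. 153.  56.] 3.0
T nearL [429.   7.  16.]
T nearR [422. -89.  16.]
near foot [441. -38.  57.]
S nearL [434. 218.  16.]
S nearR [442. 122.  16.]
S wL near [448. 179.  33.]
S wR near [450. 156.  33.]
S wL far [671. 201.  33.]
S wR far [674. 179.  33.]
T stop L [687. -16.  88.]
T stop R [ 678. -112.   88.]
S stop L [690. 239.  88.]
S stop R [697. 144.  88.]
T stop nearedge L [677. -15.  88.]
T wL far [669. -52.  33.]
T wR far [667. -78.  33.]
```

{"name": "drive_tool", "arguments": {
  "motion": [
    {"fingers": 1,"linear": [0.003,0.04,0.01],"twist": 0},
    {"fingers": 1,"linear": [0.003,0.04,0.02],"twist": 0},
    {"fingers": 1,"linear": [0.003,0.04,0.02],"twist": 0},
    {"fingers": 1,"linear": [0.003,0.04,0.02],"twist": 0},
    {"fingers": 1,"linear": [0,0.04,0.02],"twist": 0}
  ]
}}

```text
clock: 3.25
eef_pos: [604.3, -56.9, 206.2]
tool_rot: [3.141, -0.0, 0.001]
force: [0.3, -0.5, -0.0]
width: 85.3
gripper_force: 0.0
```

{"name": "drive_tool", "arguments": {
  "motion": [
    {"fingers": 1,"linear": [0,0,0.03],"twist": 0.09},
    {"fingers": 1,"linear": [0,0,0.03],"twist": 0},
    {"fingers": 1,"linear": [0,0,0],"twist": 0},
    {"fingers": 1,"linear": [0,0,0],"twist": 0}
  ]
}}

```text
clock: 3.58
eef_pos: [603.1, -54.4, 145.9]
tool_rot: [3.141, 0.004, -0.089]
force: [-0.1, 0.4, 0.5]
width: 85.6
gripper_force: 0.0
```

```bash
cat > st.py <<'E'
from h import *
from cell import monitor
import sys
s=monitor.read_state();p=np.array(s['eef_pos']);yaw=s['tool_rot'][2]
print(round(s['clock'],2),p.round(1),np.round(s['tool_rot'],3),'F',np.round(s['force'],1),'w',s['width'],s['gripper_force'])
if len(sys.argv)>4:
  T=Ro.from_euler('xyz',s['tool_rot']).as_matrix();T=Ro.from_euler('xyz',[np.pi,0,yaw]).as_matrix()
  print('tool shift mm',(T.T@(np.array(sys.argv[1:4],float)-p)).round(1),'twist',round(yaw-float(sys.argv[4]),3))
E
python3 st.py 604 -57.7 32 -0.09
```

```text
3.58 [603.1 -54.4 145.9] [ 3.141  0.004 -0.089] F [-0.1  0.4  0.5] w 85.5628706151448 0.0
tool shift mm [  1.2   3.2 113.9] twist 0.001
```

{"name": "drive_tool", "arguments": {
  "motion": [
    {"fingers": 1,"linear": [0.001,0.003,0.03],"twist": 0},
    {"fingers": 1,"linear": [0,0,0.03],"twist": 0},
    {"fingers": 1,"linear": [0,0,0.03],"twist": 0},
    {"fingers": 1,"linear": [0,0,0.014],"twist": 0},
    {"fingers": 1,"linear": [0,0,0.01],"twist": 0}
  ]
}}

```text
clock: 4.0
eef_pos: [605.9, -56.3, 33.1]
tool_rot: [-3.142, -0.001, -0.087]
force: [0.1, -0.1, 0.7]
width: 85.7
gripper_force: 0.0
```

{"name": "drive_tool", "arguments": {
  "motion": [
    {"fingers": 1,"linear": [0,0,0],"twist": 0},
    {"fingers": 0.75,"linear": [0,0,0],"twist": 0},
    {"fingers": 0.72,"linear": [0,0,0],"twist": 0},
    {"fingers": 0.69,"linear": [0,0,0],"twist": 0},
    {"fingers": 0.66,"linear": [0,0,0],"twist": 0}
  ]
}}

```text
clock: 4.42
eef_pos: [606.3, -56.9, 34.4]
tool_rot: [3.141, -0.002, -0.088]
force: [-1.1, 0.3, -0.5]
width: 56.5
gripper_force: 0.2
```

```bash
python3 st.py 604 -57.7 32 -0.09
python3 - <<'E'
from h import *
from cell import cams
ims=[cams.get_image('wrist')['color'],cams.get_image('side')['color'][150:290,180:330]]
cv2.imwrite('pics/g1.png',np.hstack([cv2.resize(ims[0],(400,300)),cv2.resize(ims[1],(400,300))]))
E
```

```text
4.42 [606.3 -56.9  34.4] [ 3.141e+00 -2.000e-03 -8.800e-02] F [-1.1  0.3 -0.5] w 56.472425066105785 0.1906389669170494
tool shift mm [-2.2  1.   2.4] twist 0.002
```

View pics/g1.png

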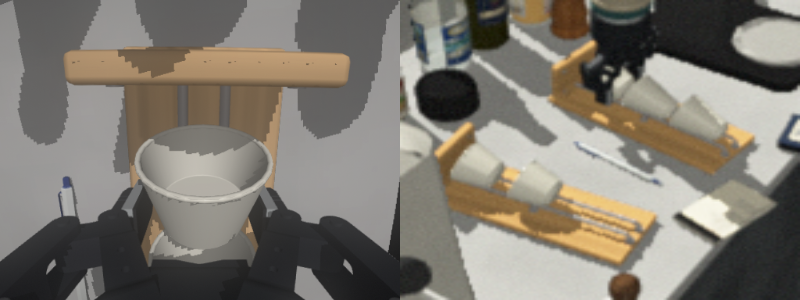

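The left image shows the short cup centred between the pads with the stop board behind it. The right one shows the gripper over the tall cradle's far cup. I'll close and lift slightly.

{"name": "drive_tool", "arguments": {
  "motion": [
    {"fingers": 0.5,"linear": [0,0,0],"twist": 0},
    {"fingers": 0.4,"linear": [0,0,0],"twist": 0},
    {"fingers": 0.4,"linear": [0,0,0],"twist": 0},
    {"fingers": 0.4,"linear": [0,0,0],"twist": 0}
  ]
}}

```text
clock: 4.85
eef_pos: [605.8, -57.4, 34.1]
tool_rot: [3.141, -0.001, -0.089]
force: [-1.0, -1.7, 7.3]
width: 49.1
gripper_force: 58.9
```

{"name": "drive_tool", "arguments": {
  "motion": [
    {"fingers": 0.4,"linear": [0,0,-0.005],"twist": 0},
    {"fingers": 0.4,"linear": [0,0,-0.01],"twist": 0},
    {"fingers": 0.4,"linear": [0,0,-0.015],"twist": 0},
    {"fingers": 0.4,"linear": [0,0,-0.02],"twist": 0},
    {"fingers": 0.4,"linear": [0,0,0],"twist": 0}
  ]
}}

```text
clock: 5.27
eef_pos: [607.9, -56.5, 86.8]
tool_rot: [-3.141, -0.006, -0.088]
force: [1.3, 0.0, 0.1]
width: 49.3
gripper_force: 60.0
```

```bash
python3 st.py 492 174.7 35 0.09
python3 - <<'E'
from h import *
from cell import cams
a=cams.get_image('wrist');pickle.dump(a,open('w3.pkl','wb'))
ims=[a['color'],cams.get_image('side')['color'][130:270,180:330]]
cv2.imwrite('pics/g2.png',np.hstack([cv2.resize(ims[0],(400,300)),cv2.resize(ims[1],(400,300))]))
E
```

```text
5.27 [607.9 -56.5  86.8] [-3.141 -0.006 -0.088] F [1.3 0.  0.1] w 49.33885256021671 59.98618803168938
tool shift mm [-135.7 -220.1   51.8] twist -0.178
```

View pics/g2.png

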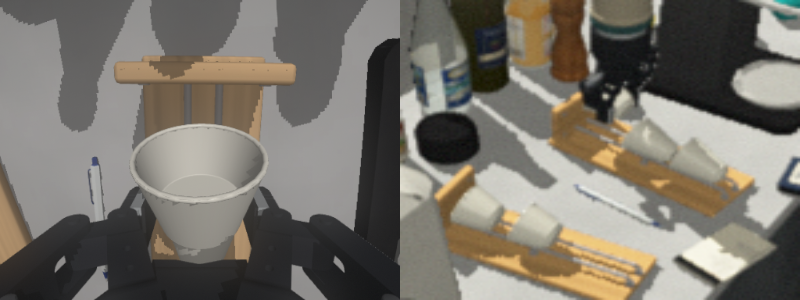

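{"name": "drive_tool", "arguments": {
  "motion": [
    {"fingers": 0.4,"linear": [0,0,-0.03],"twist": 0},
    {"fingers": 0.4,"linear": [0,0,-0.03],"twist": 0},
    {"fingers": 0.4,"linear": [-0.01,-0.016,0],"twist": 0},
    {"fingers": 0.4,"linear": [-0.02,-0.032,0],"twist": 0},
    {"fingers": 0.4,"linear": [-0.02,-0.032,0],"twist": 0}
  ]
}}

```text
clock: 5.78
eef_pos: [562.1, 26.8, 142.7]
tool_rot: [3.141, -0.0, -0.092]
force: [0.6, 1.3, -0.3]
width: 49.1
gripper_force: 60.3
```

{"name": "drive_tool", "arguments": {
  "motion": [
    {"fingers": 0.4,"linear": [-0.02,-0.034,0],"twist": 0},
    {"fingers": 0.4,"linear": [-0.02,-0.034,0],"twist": 0},
    {"fingers": 0.4,"linear": [-0.02,-0.034,0],"twist": 0},
    {"fingers": 0.4,"linear": [-0.01,-0.02,0],"twist": 0},
    {"fingers": 0.4,"linear": [-0.01,-0.019,0],"twist": 0}
  ]
}}

```text
clock: 6.2
eef_pos: [493.2, 177.3, 142.2]
tool_rot: [3.141, 0.002, -0.085]
force: [0.2, -0.4, -1.0]
width: 49.0
gripper_force: 60.3
```

{"name": "drive_tool", "arguments": {
  "motion": [
    {"fingers": 0.4,"linear": [0,0,0],"twist": -0.06},
    {"fingers": 0.4,"linear": [0,0,0],"twist": -0.06},
    {"fingers": 0.4,"linear": [0,0,0],"twist": -0.06},
    {"fingers": 0.4,"linear": [0,0,0],"twist": 0},
    {"fingers": 0.4,"linear": [0,0,0],"twist": 0}
  ]
}}

```text
clock: 6.62
eef_pos: [494.7, 174.8, 142.3]
tool_rot: [3.141, 0.001, 0.09]
force: [0.9, 0.0, -0.2]
width: 49.3
gripper_force: 60.3
```

```bash
python3 st.py 496 175 36 0.09
python3 - <<'E'
from h import *
from cell import cams
a=cams.get_image('wrist');pickle.dump(a,open('w4.pkl','wb'))
hsv=cv2.cvtColor(a['color'],cv2.COLOR_BGR2HSV)
s=cams.get_image('side')['color'][150:290,150:300]
cv2.imwrite('pics/g3.png',np.hstack([cv2.resize(a['color'],(480,360)),cv2.resize(s,(320,360))]))
for n,p in dict(origin=(572.5,182,33),wl=(449,179,33),wr=(451,155.5,33)).items(): print(n,proj(a,p).round())
E
```

```text
6.62 [494.7 174.8 142.3] [3.141e+00 1.000e-03 9.000e-02] F [ 0.9  0.  -0.2] w 49.251866824963756 60.265671349843615
tool shift mm [ 1.300e+00 -1.000e-01  1.063e+02] twist 0.0
origin [[255.  79.]]
wl [[245. 235.]]
wr [[273. 235.]]
```

View pics/g3.png

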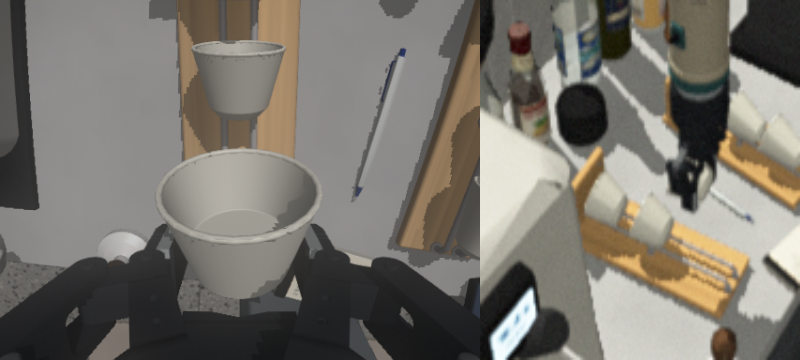

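{"name": "drive_tool", "arguments": {
  "motion": [
    {"fingers": 0.4,"linear": [0.001,0,0.03],"twist": 0},
    {"fingers": 0.4,"linear": [0,0,0.03],"twist": 0},
    {"fingers": 0.4,"linear": [0,0,0.025],"twist": 0},
    {"fingers": 0.4,"linear": [0,0,0.015],"twist": 0},
    {"fingers": 0.4,"linear": [0,0,0.005],"twist": 0}
  ]
}}

```text
clock: 7.13
eef_pos: [494.6, 174.3, 35.4]
tool_rot: [3.14, 0.004, 0.091]
force: [-0.4, 0.6, -0.0]
width: 49.3
gripper_force: 60.3
```

{"name": "drive_tool", "arguments": {
  "motion": [
    {"fingers": 0.4,"linear": [0,0,0.001],"twist": 0},
    {"fingers": 0.4,"linear": [0,0,0],"twist": 0}
  ]
}}

```text
clock: 7.3
eef_pos: [496.6, 175.1, 37.2]
tool_rot: [-3.142, -0.0, 0.091]
force: [0.3, -0.2, -0.4]
width: 49.3
gripper_force: 60.3
```

{"name": "drive_tool", "arguments": {
  "motion": [
    {"fingers": 0.4,"linear": [0,0,0.001],"twist": 0},
    {"fingers": 0.4,"linear": [0,0,0.001],"twist": 0},
    {"fingers": 0.4,"linear": [0,0,0],"twist": 0}
  ]
}}

```text
clock: 7.55
eef_pos: [496.9, 175.2, 35.7]
tool_rot: [-3.141, -0.002, 0.092]
force: [-0.6, 0.1, -0.3]
width: 49.2
gripper_force: 60.3
```

{"name": "drive_tool", "arguments": {
  "motion": [
    {"fingers": 0.62,"linear": [0,0,0],"twist": 0},
    {"fingers": 0.7,"linear": [0,0,0],"twist": 0},
    {"fingers": 0.85,"linear": [0,0,0],"twist": 0},
    {"fingers": 1,"linear": [0,0,0],"twist": 0},
    {"fingers": 1,"linear": [0,0,0],"twist": 0}
  ]
}}

```text
clock: 7.97
eef_pos: [496.3, 175.0, 35.0]
tool_rot: [-3.142, -0.0, 0.092]
force: [0.6, -0.1, 0.9]
width: 85.9
gripper_force: 0.0
```

{"name": "drive_tool", "arguments": {
  "motion": [
    {"fingers": 1,"linear": [0,0,-0.03],"twist": 0},
    {"fingers": 1,"linear": [0,0,-0.04],"twist": 0},
    {"fingers": 1,"linear": [0,0,-0.04],"twist": 0},
    {"fingers": 1,"linear": [0,0,0],"twist": 0}
  ]
}}

```text
clock: 8.3
eef_pos: [500.5, 176.7, 151.4]
tool_rot: [-3.138, -0.012, 0.092]
force: [0.5, 0.5, 0.1]
width: 85.3
gripper_force: 0.0
```

```bash
python3 st.py 450 170.9 40 0.09
python3 - <<'E'
from h import *
from cell import cams
a=cams.get_image('wrist');pickle.dump(a,open('w5.pkl','wb'))
b=cams.get_image('side');pickle.dump(b,open('s5.pkl','wb'))
s=b['color'][150:290,150:300]
cv2.imwrite('pics/g4.png',np.hstack([cv2.resize(a['color'],(480,360)),cv2.resize(s,(320,360))]))
E
```

```text
8.3 [500.5 176.7 151.4] [-3.138 -0.012  0.092] F [0.5 0.5 0.1] w 85.30247804083555 0.0
tool shift mm [-50.8   1.2 111.4] twist 0.002
```

View pics/g4.png

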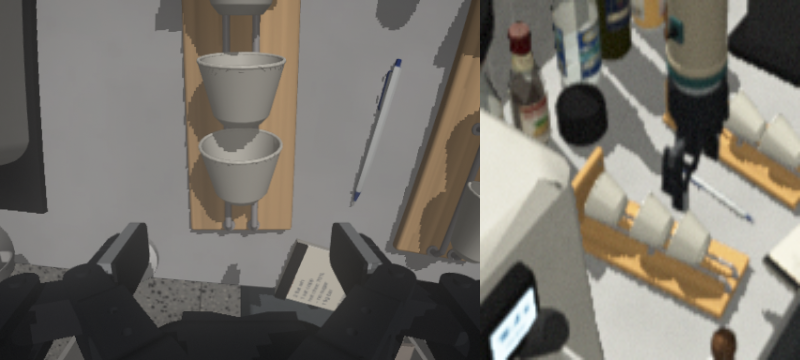

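Run:
```python
from h import *
a=pickle.load(open('w5.pkl','rb'));k=512/480
for n,p,z in [('foot',(238,202),65),('rimL',(199,145),61),('rimR',(284,143),61),('rack near L',(189,228),16),('rack near R',(291,229),16)]:
  print(n,cast(a,(p[0]*k,p[1]*384/360),z)[0].round(1))
```

```text
foot [482.3 176.2  65. ]
rimL [524.3 210.   61. ]
rimR [531.8 145.4  61. ]
rack near L [432.5 220.5  16. ]
rack near R [440.7 120.2  16. ]
```

{"name": "drive_tool", "arguments": {
  "motion": [
    {"fingers": 0,"linear": [-0.02,0,0],"twist": 0},
    {"fingers": 0,"linear": [-0.025,0.001,0],"twist": 0},
    {"fingers": 0,"linear": [0,0,0],"twist": 0},
    {"fingers": 0,"linear": [0,0,0],"twist": 0},
    {"fingers": 0,"linear": [0,0,0],"twist": 0}
  ]
}}

```text
clock: 8.82
eef_pos: [451.7, 169.9, 144.2]
tool_rot: [3.141, 0.001, 0.092]
force: [-0.7, -0.5, 0.1]
width: 25.6
gripper_force: 0.0
```

```bash
python3 st.py 455 171.5 44 0.09
```

```text
8.82 [451.7 169.9 144.2] [3.141e+00 1.000e-03 9.200e-02] F [-0.7 -0.5  0.1] w 25.57134485887932 0.0
tool shift mm [  3.5  -1.3 100.2] twist 0.002
```

{"name": "drive_tool", "arguments": {
  "motion": [
    {"fingers": 0,"linear": [0,-0.001,0.025],"twist": 0},
    {"fingers": 0,"linear": [0,0,0.03],"twist": 0},
    {"fingers": 0,"linear": [0,0,0.025],"twist": 0},
    {"fingers": 0,"linear": [0,0,0.02],"twist": 0},
    {"fingers": 0,"linear": [0,0,0],"twist": 0}
  ]
}}

```text
clock: 9.23
eef_pos: [450.0, 170.0, 41.2]
tool_rot: [3.14, 0.006, 0.092]
force: [0.3, -0.5, -0.2]
width: -0.1
gripper_force: 0.0
```

{"name": "drive_tool", "arguments": {
  "motion": [
    {"fingers": 0,"linear": [0.005,0,0],"twist": 0},
    {"fingers": 0,"linear": [0.005,0,0],"twist": 0},
    {"fingers": 0,"linear": [0.005,0,0],"twist": 0},
    {"fingers": 0,"linear": [0.005,0,0],"twist": 0},
    {"fingers": 0,"linear": [0.005,0,0],"twist": 0}
  ]
}}

```text
clock: 9.65
eef_pos: [477.8, 173.5, 46.0]
tool_rot: [-3.141, -0.002, 0.091]
force: [0.3, 0.4, 0.1]
width: 0.1
gripper_force: 0.2
```

{"name": "drive_tool", "arguments": {
  "motion": [
    {"fingers": 0,"linear": [0.005,0,0],"twist": 0},
    {"fingers": 0,"linear": [0.005,0,0],"twist": 0},
    {"fingers": 0,"linear": [0.005,0,0],"twist": 0},
    {"fingers": 0,"linear": [0.005,0,0],"twist": 0},
    {"fingers": 0,"linear": [0.005,0,0],"twist": 0}
  ]
}}

```text
clock: 10.07
eef_pos: [501.6, 175.5, 44.9]
tool_rot: [3.142, 0.0, 0.092]
force: [-1.1, -0.2, 1.1]
width: 0.0
gripper_force: 0.4
```

```bash
python3 st.py 588 183 44 0.09
```

```text
10.07 [501.6 175.5  44.9] [3.142 0.    0.092] F [-1.1 -0.2  1.1] w 0.016624159845874294 0.36465779788159125
tool shift mm [86.7  0.4  0.9] twist 0.002
```

{"name": "drive_tool", "arguments": {
  "motion": [
    {"fingers": 0,"linear": [0.005,0,0],"twist": 0},
    {"fingers": 0,"linear": [0.005,0,0],"twist": 0},
    {"fingers": 0,"linear": [0.005,0,0],"twist": 0},
    {"fingers": 0,"linear": [0.005,0,0],"twist": 0},
    {"fingers": 0,"linear": [0.005,0,0],"twist": 0}
  ]
}}

```text
clock: 10.48
eef_pos: [526.5, 177.7, 44.8]
tool_rot: [3.141, 0.0, 0.092]
force: [-2.7, -0.5, 0.0]
width: -0.1
gripper_force: 0.6
```

{"name": "drive_tool", "arguments": {
  "motion": [
    {"fingers": 0,"linear": [0.005,0,0],"twist": 0},
    {"fingers": 0,"linear": [0.005,0,0],"twist": 0},
    {"fingers": 0,"linear": [0.005,0,0],"twist": 0},
    {"fingers": 0,"linear": [0.005,0,0],"twist": 0},
    {"fingers": 0,"linear": [0.005,0,0],"twist": 0}
  ]
}}

```text
clock: 10.9
eef_pos: [551.4, 180.1, 44.9]
tool_rot: [3.142, 0.0, 0.092]
force: [-2.0, -0.4, 0.3]
width: 0.6
gripper_force: 0.7
```

```bash
python3 st.py 588 183 44 0.09
python3 - <<'E'
from h import *
from cell import cams
a=cams.get_image('wrist')
b=cams.get_image('side');s=b['color'][150:290,150:300]
cv2.imwrite('pics/g5.png',np.hstack([cv2.resize(a['color'],(480,360)),cv2.resize(s,(320,360))]))
E
```

```text
10.9 [551.4 180.1  44.9] [3.142 0.    0.092] F [-2.  -0.4  0.3] w 0.5687344764810955 0.6922453688639507
tool shift mm [36.7  0.4  0.9] twist 0.002
```

View pics/g5.png

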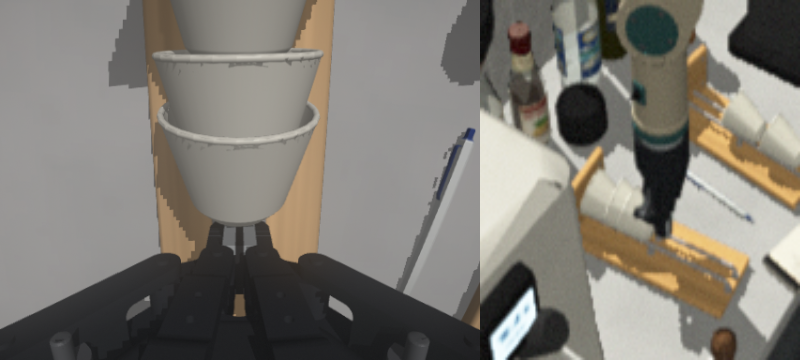

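Cups 2 and 3 are nested in a line: rims at about (238,55) and (238,120), with the finger face on the foot at (240,222). I'll carry on to the stop.

{"name": "drive_tool", "arguments": {
  "motion": [
    {"fingers": 0,"linear": [0.004,0,0],"twist": 0},
    {"fingers": 0,"linear": [0.004,0,0],"twist": 0},
    {"fingers": 0,"linear": [0.004,0,0],"twist": 0},
    {"fingers": 0,"linear": [0.004,0,0],"twist": 0},
    {"fingers": 0,"linear": [0.004,0,0],"twist": 0}
  ]
}}

```text
clock: 11.42
eef_pos: [571.4, 182.0, 44.9]
tool_rot: [3.142, -0.0, 0.092]
force: [-1.4, 0.1, 0.3]
width: -0.4
gripper_force: 0.6
```

{"name": "drive_tool", "arguments": {
  "motion": [
    {"fingers": 0,"linear": [0.002,0,0],"twist": 0},
    {"fingers": 0,"linear": [0.002,0,0],"twist": 0},
    {"fingers": 0,"linear": [0.002,0,0],"twist": 0},
    {"fingers": 0,"linear": [0.002,0,0],"twist": 0},
    {"fingers": 0,"linear": [0.001,0,0],"twist": 0}
  ]
}}

```text
clock: 11.83
eef_pos: [580.2, 182.8, 44.9]
tool_rot: [-3.142, -0.0, 0.092]
force: [-1.9, -0.4, 1.0]
width: -0.1
gripper_force: 0.7
```

{"name": "drive_tool", "arguments": {
  "motion": [
    {"fingers": 0,"linear": [0.002,0,0],"twist": 0},
    {"fingers": 0,"linear": [0.001,0,0],"twist": 0},
    {"fingers": 0,"linear": [0.001,0,0],"twist": 0}
  ]
}}

```text
clock: 12.08
eef_pos: [581.6, 182.8, 44.7]
tool_rot: [3.141, 0.005, 0.092]
force: [-8.0, -0.7, 5.4]
width: -0.1
gripper_force: 3.9
```

{"name": "drive_tool", "arguments": {
  "motion": [
    {"fingers": 0,"linear": [0.001,0,0],"twist": 0},
    {"fingers": 0,"linear": [0.001,0,0],"twist": 0},
    {"fingers": 0,"linear": [0.001,0,0],"twist": 0}
  ]
}}

```text
clock: 12.33
eef_pos: [581.8, 182.8, 44.4]
tool_rot: [3.14, 0.01, 0.092]
force: [-12.2, -1.6, 10.3]
width: -0.3
gripper_force: 6.6
```

```bash
python3 st.py 588 183 44 0.09
python3 - <<'E'
from h import *
from cell import cams
a=cams.get_image('wrist');pickle.dump(a,open('w6.pkl','wb'))
b=cams.get_image('side');s=b['color'][150:290,150:300]
cv2.imwrite('pics/g6.png',np.hstack([cv2.resize(a['color'],(480,360)),cv2.resize(s,(320,360))]))
E
```

```text
12.33 [581.8 182.8  44.4] [3.14  0.01  0.092] F [-12.2  -1.6  10.3] w -0.33521565449751733 6.609479923790786
tool shift mm [6.2 0.4 0.4] twist 0.002
```

{"name": "drive_tool", "arguments": {
  "motion": [
    {"fingers": 0,"linear": [-0.005,0,0],"twist": 0},
    {"fingers": 0,"linear": [-0.012,0,0],"twist": 0},
    {"fingers": 0,"linear": [-0.012,0,0],"twist": 0},
    {"fingers": 0,"linear": [0,0,-0.02],"twist": 0},
    {"fingers": 0,"linear": [0,0,-0.04],"twist": 0}
  ]
}}

```text
clock: 12.85
eef_pos: [554.9, 179.7, 101.7]
tool_rot: [3.139, 0.008, 0.092]
force: [-0.2, -0.6, 0.8]
width: -0.4
gripper_force: 0.0
```

{"name": "drive_tool", "arguments": {
  "motion": [
    {"fingers": 0,"linear": [0.01,0,-0.04],"twist": 0},
    {"fingers": 0,"linear": [0.015,0,-0.035],"twist": 0},
    {"fingers": 0,"linear": [0.015,0,-0.035],"twist": 0},
    {"fingers": 0,"linear": [0,0,0],"twist": 0},
    {"fingers": 0,"linear": [0,0,0],"twist": 0}
  ]
}}

```text
clock: 13.27
eef_pos: [600.8, 184.8, 217.6]
tool_rot: [-3.14, -0.008, 0.091]
force: [-0.8, -1.0, -0.5]
width: 0.1
gripper_force: 0.0
```

```bash
python3 st.py 600 185 200 0.09
cat > prof.py <<'E'
from h import *
def prof(im,o,yaw,z=62,y=0,x0=-60,x1=135):
  xs=np.arange(x0,x1,1.);c,s=np.cos(yaw),np.sin(yaw)
  W=np.c_[o[0]+c*xs-s*y,o[1]+s*xs+c*y,np.full(len(xs),z)]
  p=proj(im,W).astype(np.float32);bgr=cv2.remap(im['color'],p[:,:1],p[:,1:],cv2.INTER_LINEAR)
  h=cv2.cvtColor(bgr,cv2.COLOR_BGR2HSV)[:,0]
  cls=''.join('w' if v[1]>60 else 'c' if 11<=v[1] else '.' for v in h)
  return xs,h,cls
def runs(xs,cls):
  out=[];st=0
  for i in range(1,len(cls)+1):
    if i==len(cls) or cls[i]!=cls[st]:
      if i-st>1: out.append((cls[st],int(xs[st]),int(xs[i-1])))
      st=i
  return out
E
python3 - <<'E'
from prof import *
from cell import cams
a=cams.get_image('wrist');pickle.dump(a,open('w7.pkl','wb'))
for z in(62,88):
  for y in(-20,0,20):
    xs,h,c=prof(a,(572.5,182),.09,z,y);print(z,y,runs(xs,c))
xs,h,c=prof(a,(572.5,182),.09,80,0);print(list(zip(xs[50::2].astype(int).tolist(),h[50::2,2].tolist())))
E
```

```text
13.27 [600.8 184.8 217.6] [-3.14  -0.008  0.091] F [-0.8 -1.  -0.5] w 0.11676849638782644 0.0
tool shift mm [-0.8 -0.3 17.6] twist 0.001
62 -20 [('c', -60, -39), ('w', -38, 28), ('c', 29, 109), ('w', 110, 125), ('c', 126, 127), ('.', 128, 134)]
62 0 [('c', -60, -28), ('w', -27, 17), ('c', 18, 109), ('w', 110, 126), ('.', 128, 134)]
62 20 [('c', -60, -39), ('w', -38, 27), ('c', 28, 109), ('w', 110, 125), ('.', 127, 134)]
88 -20 [('c', -60, -27), ('w', -26, 40), ('c', 41, 108), ('w', 109, 123), ('.', 125, 134)]
88 0 [('c', -60, -17), ('w', -16, 24), ('c', 25, 108), ('w', 109, 123), ('.', 125, 134)]
88 20 [('.', -60, -59), ('c', -58, -53), ('c', -51, -42), ('c', -40, -27), ('w', -26, 36), ('c', 37, 107), ('w', 108, 122), ('.', 124, 134)]
[(-10, 184), (-8, 184), (-6, 184), (-4, 184), (-2, 184), (0, 184), (2, 184), (4, 184), (6, 184), (8, 184), (10, 127), (12, 123), (14, 123), (16, 123), (18, 122), (20, 123), (22, 120), (24, 107), (26, 132), (28, 155), (30, 155), (32, 155), (34, 155), (36, 155), (38, 154), (40, 155), (42, 154), (44, 155), (46, 154), (48, 154), (50, 154), (52, 155), (54, 155), (56, 153), (58, 163), (60, 188), (62, 163), (64, 163), (66, 164), (68, 164), (70, 164), (72, 163), (74, 163), (76, 163), (78, 163), (80, 159), (82, 183), (84, 169), (86, 166), (88, 167), (90, 166), (92, 166), (94, 166), (96, 166), (98, 166), (100, 166), (102, 129), (104, 174), (106, 134), (108, 125), (110, 86), (112, 108), (114, 159), (116, 176), (118, 180), (120, 186), (122, 186), (124, 139), (126, 105), (128, 154), (130, 154), (132, 154), (134, 153)]
```

Run:
```python
from prof import *
for v in('w6','w7'):
  a=pickle.load(open(v+'.pkl','rb'));R=np.array(a['R']);print(v,'cam',(-R.T@a['t']).round())
  for z in(80,92):
    xs,h,c=prof(a,(572.5,182),.09,z,0);V=h[:,2].astype(int)
    g=np.abs(np.gradient(V.astype(float)));
    print(z,[(int(x),int(b)) for x,b,k in zip(xs,V,g) if k>6 and x>0])
```

```text
w6 cam [651. 190. 186.]
80 [(26, 54), (27, 70), (28, 101), (29, 147), (57, 147), (58, 125), (59, 204), (60, 190), (61, 159), (82, 158), (83, 138), (84, 200), (85, 188), (86, 161), (104, 155), (105, 62), (106, 0)]
92 [(6, 108), (7, 32), (32, 54), (33, 76), (34, 107), (35, 148), (59, 150), (60, 111), (61, 188), (62, 195), (63, 159), (81, 159), (83, 169), (85, 161), (101, 156), (102, 96), (103, 0)]
w7 cam [668. 191. 360.]
80 [(9, 174), (10, 127), (23, 111), (25, 111), (26, 132), (27, 155), (58, 163), (59, 201), (60, 188), (61, 160), (81, 151), (82, 183), (83, 194), (84, 169), (100, 166), (101, 152), (102, 129), (103, 194), (104, 174), (105, 138), (108, 125), (109, 92), (111, 91), (112, 108), (113, 134), (114, 159), (115, 173), (123, 177), (124, 139), (125, 104), (126, 105), (127, 136), (128, 154)]
92 [(12, 184), (13, 164), (14, 122), (26, 112), (28, 110), (29, 133), (30, 155), (59, 148), (60, 176), (62, 170), (82, 163), (83, 199), (84, 184), (85, 164), (100, 166), (101, 147), (102, 150), (104, 149), (105, 134), (107, 128), (108, 113), (109, 86), (110, 87), (111, 101), (112, 127), (113, 153), (114, 173), (122, 175), (123, 129), (124, 104), (125, 108), (126, 144)]
```

{"name": "drive_tool", "arguments": {
  "motion": [
    {"fingers": 0,"linear": [-0.025,0,0.03],"twist": 0},
    {"fingers": 0,"linear": [-0.025,0,0.03],"twist": 0},
    {"fingers": 0,"linear": [0,0,0.04],"twist": 0},
    {"fingers": 0,"linear": [0,0,0.04],"twist": 0},
    {"fingers": 0,"linear": [0,0,0.028],"twist": 0}
  ]
}}

```text
clock: 13.73
eef_pos: [544.5, 178.8, 42.7]
tool_rot: [3.14, 0.006, 0.093]
force: [0.7, -0.9, 0.2]
width: -0.2
gripper_force: 0.0
```

{"name": "drive_tool", "arguments": {
  "motion": [
    {"fingers": 0,"linear": [0,0,0],"twist": 0},
    {"fingers": 0,"linear": [0.01,0,0],"twist": 0},
    {"fingers": 0,"linear": [0.01,0,0],"twist": 0},
    {"fingers": 0,"linear": [0.005,0,0],"twist": 0},
    {"fingers": 0,"linear": [0.003,0,0],"twist": 0}
  ]
}}

```text
clock: 14.15
eef_pos: [576.7, 182.4, 47.6]
tool_rot: [-3.141, -0.001, 0.091]
force: [0.7, 0.1, -0.6]
width: 0.1
gripper_force: 0.0
```

{"name": "drive_tool", "arguments": {
  "motion": [
    {"fingers": 0,"linear": [0.003,0,0],"twist": 0},
    {"fingers": 0,"linear": [0.002,0,0],"twist": 0},
    {"fingers": 0,"linear": [0.002,0,0],"twist": 0},
    {"fingers": 0,"linear": [0.002,0,0],"twist": 0},
    {"fingers": 0,"linear": [0.001,0,0],"twist": 0}
  ]
}}

```text
clock: 14.57
eef_pos: [581.7, 182.8, 46.6]
tool_rot: [3.14, 0.008, 0.092]
force: [-10.1, -1.2, 7.3]
width: 0.5
gripper_force: 4.9
```

{"name": "drive_tool", "arguments": {
  "motion": [
    {"fingers": 0,"linear": [0.001,0,0],"twist": 0},
    {"fingers": 0,"linear": [0.001,0,0],"twist": 0},
    {"fingers": 0,"linear": [0.001,0,0],"twist": 0}
  ]
}}

```text
clock: 14.82
eef_pos: [581.8, 182.7, 46.3]
tool_rot: [3.139, 0.014, 0.093]
force: [-14.6, -0.9, 11.3]
width: -0.2
gripper_force: 7.4
```

{"name": "drive_tool", "arguments": {
  "motion": [
    {"fingers": 0,"linear": [0.002,0,0],"twist": 0},
    {"fingers": 0,"linear": [0.002,0,0],"twist": 0},
    {"fingers": 0,"linear": [0.002,0,0],"twist": 0},
    {"fingers": 0,"linear": [0.001,0,0],"twist": 0}
  ]
}}

```text
clock: 15.15
eef_pos: [582.2, 182.6, 45.6]
tool_rot: [3.137, 0.027, 0.093]
force: [-25.3, -2.4, 20.1]
width: -0.0
gripper_force: 13.6
```

{"name": "drive_tool", "arguments": {
  "motion": [
    {"fingers": 0,"linear": [-0.012,0,0],"twist": 0},
    {"fingers": 0,"linear": [-0.012,0,0],"twist": 0},
    {"fingers": 0,"linear": [-0.016,0,0],"twist": 0},
    {"fingers": 0,"linear": [0,0,-0.02],"twist": 0},
    {"fingers": 0,"linear": [0,0,-0.04],"twist": 0}
  ]
}}

```text
clock: 15.57
eef_pos: [551.6, 179.4, 103.6]
tool_rot: [3.139, 0.01, 0.093]
force: [1.2, -0.1, 0.2]
width: 0.1
gripper_force: 0.0
```

{"name": "drive_tool", "arguments": {
  "motion": [
    {"fingers": 0,"linear": [0.01,0,-0.04],"twist": 0},
    {"fingers": 0,"linear": [0.015,0,-0.035],"twist": 0},
    {"fingers": 0,"linear": [0.015,0,-0.035],"twist": 0},
    {"fingers": 0,"linear": [0,0,0],"twist": 0},
    {"fingers": 0,"linear": [0,0,0],"twist": 0}
  ]
}}

```text
clock: 15.98
eef_pos: [597.9, 184.6, 219.5]
tool_rot: [-3.14, -0.006, 0.091]
force: [-0.7, -0.8, 0.1]
width: 0.0
gripper_force: 0.0
```

```bash
cat > chk.py <<'E'
from prof import *
from cell import cams
import sys
o,yaw=((572.5,182),.09) if sys.argv[1]=='s' else ((560,-53),-.09)
a=cams.get_image('wrist');R=np.array(a['R']);print('cam',(-R.T@a['t']).round());pickle.dump(a,open(sys.argv[2],'wb'))
for z in(65,92):
 for y in(-15,0,15):
    xs,h,c=prof(a,o,yaw,z,y,-60);V=h[:,2].astype(float);g=np.gradient(V)
    print(z,y,[(int(xs[i]),int(V[i])) for i in range(1,len(V)-1) if abs(g[i])>9 and abs(g[i])>=max(abs(g[i-1]),abs(g[i+1]))])
# lateral: cup mask edges across the rack
for x in(30,50,70,95):
  ys=np.arange(-50,51);c,s=np.cos(yaw),np.sin(yaw)
  p=proj(a,np.c_[o[0]+c*x-s*ys,o[1]+s*x+c*ys,np.full(101,60)]).astype(np.float32)
  h=cv2.cvtColor(cv2.remap(a['color'],p[:,:1],p[:,1:],1),cv2.COLOR_BGR2HSV)[:,0]
  m=ys[(h[:,1]>10)&(h[:,1]<45)];print('x',x,'cup y',m.min() if len(m) else 0,m.max() if len(m) else 0)
E
python3 chk.py s w8.pkl; python3 st.py
```

```text
cam [665. 191. 362.]
65 -15 [(-40, 124), (24, 160), (58, 176), (60, 181), (82, 166), (84, 178), (106, 121), (109, 99), (114, 128), (125, 147)]
65 0 [(-29, 118), (4, 158), (22, 122), (57, 187), (59, 163), (81, 160), (83, 187), (101, 163), (103, 157), (105, 151), (109, 107), (114, 130), (125, 144), (128, 124)]
65 15 [(25, 112), (58, 170), (60, 153), (82, 167), (84, 157), (103, 145), (105, 152), (109, 94), (114, 131), (125, 159)]
92 -15 [(-53, 105), (-28, 118), (31, 182), (61, 152), (64, 156), (83, 157), (85, 179), (101, 161), (105, 119), (108, 87), (112, 125), (122, 152)]
92 0 [(-18, 112), (12, 162), (29, 139), (60, 173), (62, 167), (82, 158), (84, 185), (102, 147), (104, 147), (108, 94), (112, 128), (122, 150), (125, 129)]
92 15 [(-54, 66), (-28, 118), (-25, 155), (-11, 163), (-8, 157), (-2, 134), (7, 144), (61, 145), (63, 167), (83, 151), (85, 150), (102, 131), (104, 151), (107, 117), (112, 129), (122, 159)]
x 30 cup y -43 44
x 50 cup y -43 44
x 70 cup y -43 44
x 95 cup y -43 44
16.03 [595.8 184.1 217.3] [-3.141e+00 -1.000e-03  9.200e-02] F [-0.6 -0.5 -0. ] w 0.0692478840199384 0.0
```

{"name": "drive_tool", "arguments": {
  "motion": [
    {"fingers": 0,"linear": [-0.0245,0.026,0],"twist": 0},
    {"fingers": 0,"linear": [-0.0245,0.026,0],"twist": 0},
    {"fingers": 0,"linear": [-0.0245,0.026,0],"twist": 0},
    {"fingers": 0,"linear": [-0.0245,0.026,0],"twist": 0},
    {"fingers": 0,"linear": [-0.0245,0.026,0],"twist": 0}
  ]
}}

```text
clock: 16.45
eef_pos: [482.5, 42.3, 215.1]
tool_rot: [3.141, 0.004, 0.093]
force: [0.6, -0.8, -0.1]
width: 0.3
gripper_force: 0.0
```

{"name": "drive_tool", "arguments": {
  "motion": [
    {"fingers": 0,"linear": [-0.0245,0.026,0],"twist": 0},
    {"fingers": 0,"linear": [-0.0245,0.026,0],"twist": 0},
    {"fingers": 0,"linear": [-0.0245,0.026,0],"twist": 0},
    {"fingers": 0,"linear": [0,0,0.03],"twist": 0.09},
    {"fingers": 0,"linear": [0,0,0.03],"twist": 0.09}
  ]
}}

```text
clock: 16.87
eef_pos: [417.8, -43.2, 156.6]
tool_rot: [3.141, -0.001, -0.097]
force: [1.3, 0.9, 0.8]
width: 0.3
gripper_force: 0.0
```

{"name": "drive_tool", "arguments": {
  "motion": [
    {"fingers": 0,"linear": [0,0,0],"twist": 0},
    {"fingers": 0,"linear": [0,0,0],"twist": 0}
  ]
}}

```text
clock: 17.03
eef_pos: [417.2, -40.5, 155.5]
tool_rot: [3.141, 0.006, -0.085]
force: [0.3, -0.5, 0.4]
width: -0.1
gripper_force: 0.0
```

```bash
python3 st.py 421 -40.5 44 -0.09
python3 - <<'E'
from prof import *
from cell import cams
a=cams.get_image('wrist')
for y in(-6,0,6):
  xs,h,c=prof(a,(560,-53),-.09,56,y,-140,60);print(runs(xs,c))
  V=h[:,2].astype(float);g=np.gradient(V)
  print([(int(xs[i]),int(V[i])) for i in range(1,len(V)-1) if abs(g[i])>9 and abs(g[i])>=max(abs(g[i-1]),abs(g[i+1]))])
E
```

```text
17.03 [417.2 -40.5 155.5] [ 3.141  0.006 -0.085] F [ 0.3 -0.5  0.4] w -0.11570733321581918 0.0
tool shift mm [  3.7  -0.3 111.5] twist 0.005
[('.', -140, -137), ('.', -135, -131), ('w', -129, -128), ('c', -127, -53), ('w', -52, -46), ('c', -45, -14), ('.', -13, 59)]
[(-117, 138), (-65, 161), (-63, 178), (-61, 176), (-45, 109), (-39, 116), (-14, 29)]
[('.', -140, -134), ('.', -132, -131), ('w', -129, -122), ('c', -121, -53), ('w', -52, -46), ('c', -45, -14), ('.', -13, 59)]
[(-117, 150), (-63, 177), (-61, 142), (-39, 116), (-14, 19)]
[('.', -140, -133), ('c', -132, -130), ('c', -128, -53), ('w', -52, -45), ('c', -44, -14), ('.', -13, 59)]
[(-117, 125), (-65, 151), (-63, 163), (-61, 165), (-38, 137), (-14, 14)]
```

{"name": "drive_tool", "arguments": {
  "motion": [
    {"fingers": 0,"linear": [0,0,0.03],"twist": 0},
    {"fingers": 0,"linear": [0,0,0.03],"twist": 0},
    {"fingers": 0,"linear": [0,0,0.03],"twist": 0},
    {"fingers": 0,"linear": [0,0,0.021],"twist": 0},
    {"fingers": 0,"linear": [0,0,0],"twist": 0}
  ]
}}

```text
clock: 17.5
eef_pos: [416.5, -42.0, 58.1]
tool_rot: [3.136, 0.011, -0.084]
force: [-0.1, -0.2, 0.6]
width: 0.1
gripper_force: 0.0
```

{"name": "drive_tool", "arguments": {
  "motion": [
    {"fingers": 0,"linear": [0.005,0,0],"twist": 0},
    {"fingers": 0,"linear": [0.005,0,0],"twist": 0},
    {"fingers": 0,"linear": [0.005,0,0],"twist": 0},
    {"fingers": 0,"linear": [0.005,0,0],"twist": 0},
    {"fingers": 0,"linear": [0.005,0,0],"twist": 0}
  ]
}}

```text
clock: 17.92
eef_pos: [443.0, -44.7, 59.8]
tool_rot: [3.136, 0.007, -0.088]
force: [-1.4, -0.1, 2.3]
width: -0.3
gripper_force: 1.1
```

{"name": "drive_tool", "arguments": {
  "motion": [
    {"fingers": 0,"linear": [0.005,0,0],"twist": 0},
    {"fingers": 0,"linear": [0.005,0,0],"twist": 0},
    {"fingers": 0,"linear": [0.005,0,0],"twist": 0},
    {"fingers": 0,"linear": [0.005,0,0],"twist": 0},
    {"fingers": 0,"linear": [0.005,0,0],"twist": 0}
  ]
}}

```text
clock: 18.33
eef_pos: [464.5, -46.9, 58.9]
tool_rot: [3.135, 0.013, -0.088]
force: [-5.9, 0.5, 11.0]
width: -0.2
gripper_force: 5.6
```

```bash
python3 st.py 580 -55 44 -0.09
```

```text
18.33 [464.5 -46.9  58.9] [ 3.135  0.013 -0.088] F [-5.9  0.5 11. ] w -0.19200468604763754 5.624296167122793
tool shift mm [115.8  -2.1  14.9] twist 0.002
```

{"name": "drive_tool", "arguments": {
  "motion": [
    {"fingers": 0,"linear": [-0.005,0,-0.002],"twist": 0},
    {"fingers": 0,"linear": [-0.01,0,-0.005],"twist": 0},
    {"fingers": 0,"linear": [-0.01,0,-0.02],"twist": 0},
    {"fingers": 0,"linear": [0.01,0,-0.04],"twist": 0},
    {"fingers": 0,"linear": [0.01,0,-0.04],"twist": 0}
  ]
}}

```text
clock: 18.75
eef_pos: [459.8, -45.6, 166.2]
tool_rot: [3.136, 0.014, -0.087]
force: [2.1, -0.2, -0.4]
width: -0.2
gripper_force: 0.0
```

{"name": "drive_tool", "arguments": {
  "motion": [
    {"fingers": 0,"linear": [0.02,0,-0.04],"twist": 0},
    {"fingers": 0,"linear": [0.02,0,-0.02],"twist": 0},
    {"fingers": 0,"linear": [0,0,0],"twist": 0}
  ]
}}

```text
clock: 19.0
eef_pos: [508.3, -49.2, 228.0]
tool_rot: [3.137, -0.006, -0.088]
force: [1.7, -0.6, -0.1]
width: -0.3
gripper_force: 0.0
```

```bash
python3 st.py 421 -40.5 44 -0.09
python3 - <<'E'
from prof import *
from cell import cams,monitor
print('q',monitor.read_state()['qpos'].round(3))
a=cams.get_image('wrist')
for y in(-6,0,6):
 for z in (56,88):
  xs,h,c=prof(a,(560,-53),-.09,z,y,-140,60);print(y,z,runs(xs,c))
  V=h[:,2].astype(float);g=np.gradient(V)
  print([(int(xs[i]),int(V[i])) for i in range(1,len(V)-1) if abs(g[i])>9 and abs(g[i])>=max(abs(g[i-1]),abs(g[i+1]))])
E
```

```text
19.0 [508.3 -49.2 228. ] [ 3.137 -0.006 -0.088] F [ 1.7 -0.6 -0.1] w -0.25051810120453427 0.0
tool shift mm [-87.7  -1.  184. ] twist 0.002
q [ 0.202  0.438 -0.232  1.906  0.142  0.806 -1.765]
-6 56 [('.', -138, -131), ('.', -129, -115), ('w', -113, -88), ('c', -87, 44), ('w', 45, 59)]
[(-113, 132), (-101, 178), (-99, 162), (-85, 130), (-36, 190), (-34, 161), (-20, 124), (35, 192), (50, 166)]
-6 88 [('.', -140, -102), ('c', -101, -100), ('w', -99, -77), ('c', -76, 41), ('w', 42, 59)]
[(-99, 135), (-89, 158), (-87, 149), (-75, 123), (-31, 178), (-29, 165), (-20, 123), (-16, 134), (33, 187), (43, 179), (47, 152)]
0 56 [('c', -140, -115), ('w', -114, -89), ('c', -88, 44), ('w', 45, 59)]
[(-113, 137), (-103, 167), (-85, 141), (-36, 193), (-34, 160), (-20, 127), (35, 189), (42, 192), (51, 140)]
0 88 [('c', -140, -101), ('w', -100, -78), ('c', -77, 41), ('w', 42, 59)]
[(-100, 132), (-91, 171), (-75, 135), (-31, 184), (-29, 163), (-20, 119), (-16, 140), (33, 188), (39, 198), (47, 157)]
6 56 [('.', -140, -115), ('c', -114, -113), ('w', -112, -88), ('c', -87, 44), ('w', 45, 59)]
[(-113, 140), (-105, 169), (-104, 141), (-85, 120), (-36, 176), (-34, 167), (-19, 132), (33, 156), (35, 174), (45, 183), (51, 154)]
6 88 [('.', -140, -101), ('w', -99, -77), ('c', -76, 42), ('w', 43, 44), ('c', 45, 59)]
[(-138, 148), (-99, 164), (-93, 169), (-74, 136), (-31, 159), (-29, 171), (-19, 117), (-15, 142), (31, 156), (33, 167), (42, 169), (48, 132)]
```

{"name": "drive_tool", "arguments": {
  "motion": [
    {"fingers": 0,"linear": [-0.026,0,0.03],"twist": 0},
    {"fingers": 0,"linear": [-0.025,0,0.04],"twist": 0},
    {"fingers": 0,"linear": [0,0,0.04],"twist": 0},
    {"fingers": 0,"linear": [0,0,0],"twist": 0},
    {"fingers": 0,"linear": [0,0,0],"twist": 0}
  ]
}}

```text
clock: 19.47
eef_pos: [450.1, -45.0, 116.0]
tool_rot: [3.136, 0.015, -0.087]
force: [0.6, 0.3, -0.2]
width: -0.1
gripper_force: 0.0
```

```bash
python3 st.py 456 -43.6 44 -0.09
python3 - <<'E'
from prof import *
from cell import cams,monitor
print('q',monitor.read_state()['qpos'].round(3))
a=cams.get_image('wrist')
xs,h,c=prof(a,(560,-53),-.09,56,0,-140,60);print(runs(xs,c))
E
```

```text
19.47 [450.1 -45.  116. ] [ 3.136  0.015 -0.087] F [ 0.6  0.3 -0.2] w -0.07399011210691661 0.0
tool shift mm [ 5.7 -1.9 72. ] twist 0.003
q [ 0.158  0.558 -0.177  2.145  0.216  0.471 -1.845]
[('.', -140, -138), ('c', -133, -130), ('.', -127, -126), ('c', -125, -122), ('w', -121, -88), ('c', -87, 8), ('.', 9, 59)]
```

{"name": "drive_tool", "arguments": {
  "motion": [
    {"fingers": 0,"linear": [0.006,-0.002,0.02],"twist": 0},
    {"fingers": 0,"linear": [0,0,0.02],"twist": 0},
    {"fingers": 0,"linear": [0,0,0.02],"twist": 0},
    {"fingers": 0,"linear": [0,0,0.012],"twist": 0},
    {"fingers": 0,"linear": [0,0,0],"twist": 0}
  ]
}}

```text
clock: 19.93
eef_pos: [459.6, -44.1, 46.2]
tool_rot: [3.136, 0.007, -0.088]
force: [-0.2, 0.3, -0.2]
width: -0.0
gripper_force: 0.0
```

```bash
python3 st.py 456 -43.6 44 -0.09
python3 - <<'E'
from cell import monitor
print('q',monitor.read_state()['qpos'].round(3))
E
```

```text
19.93 [459.6 -44.1  46.2] [ 3.136  0.007 -0.088] F [-0.2  0.3 -0.2] w -0.019121876448845717 0.0
tool shift mm [-3.7 -0.2  2.2] twist 0.002
q [ 0.107  0.7   -0.111  2.167  0.266  0.295 -1.892]
```

{"name": "drive_tool", "arguments": {
  "motion": [
    {"fingers": 0,"linear": [0.004,0,0.0],"twist": 0},
    {"fingers": 0,"linear": [0.004,0,0.001],"twist": 0},
    {"fingers": 0,"linear": [0.005,0,0.001],"twist": 0},
    {"fingers": 0,"linear": [0.005,0,0.001],"twist": 0},
    {"fingers": 0,"linear": [0.005,0,0],"twist": 0}
  ]
}}

```text
clock: 20.35
eef_pos: [482.4, -46.3, 43.1]
tool_rot: [3.136, 0.007, -0.088]
force: [-1.2, 1.1, 0.8]
width: -0.0
gripper_force: 0.4
```

{"name": "drive_tool", "arguments": {
  "motion": [
    {"fingers": 0,"linear": [0.005,0,0],"twist": 0},
    {"fingers": 0,"linear": [0.005,0,0],"twist": 0},
    {"fingers": 0,"linear": [0.005,0,0],"twist": 0},
    {"fingers": 0,"linear": [0.005,0,0],"twist": 0},
    {"fingers": 0,"linear": [0.005,0,0],"twist": 0}
  ]
}}

```text
clock: 20.77
eef_pos: [506.7, -48.4, 42.2]
tool_rot: [3.136, 0.008, -0.088]
force: [-0.7, -0.3, 0.9]
width: 0.3
gripper_force: 0.4
```

```bash
python3 st.py 577 -54.5 44 -0.09
python3 - <<'E'
from prof import *
from cell import cams,monitor
a=cams.get_image('wrist')
for z in(56,85):
  xs,h,c=prof(a,(560,-53),-.09,z,0,-80,100);print(z,runs(xs,c))
  V=h[:,2].astype(float);g=np.gradient(V)
  print([(int(xs[i]),int(V[i])) for i in range(1,len(V)-1) if abs(g[i])>9 and abs(g[i])>=max(abs(g[i-1]),abs(g[i+1]))])
E
```

```text
20.77 [506.7 -48.4  42.2] [ 3.136  0.008 -0.088] F [-0.7 -0.3  0.9] w 0.29538641482336314 0.41900896159290824
tool shift mm [70.6 -0.1 -1.8] twist 0.002
56 [('c', -79, 47), ('.', 48, 99)]
[(-43, 70), (-41, 110), (14, 182), (16, 134), (19, 121), (20, 100), (26, 132), (47, 144)]
85 [('c', -80, -75), ('c', -73, -71), ('w', -70, -61), ('c', -60, -52), ('c', -50, 40), ('.', 41, 99)]
[(-71, 57), (-67, 107), (-65, 107), (-60, 35), (-29, 100), (14, 147), (16, 137), (19, 100), (24, 142), (40, 145), (41, 0)]
```

{"name": "drive_tool", "arguments": {
  "motion": [
    {"fingers": 0,"linear": [0.005,0,0],"twist": 0},
    {"fingers": 0,"linear": [0.005,0,0],"twist": 0},
    {"fingers": 0,"linear": [0.005,0,0],"twist": 0},
    {"fingers": 0,"linear": [0.005,0,0],"twist": 0},
    {"fingers": 0,"linear": [0.005,0,0],"twist": 0}
  ]
}}

```text
clock: 21.23
eef_pos: [531.5, -50.6, 42.0]
tool_rot: [3.136, 0.008, -0.088]
force: [-0.1, -0.6, 0.2]
width: 0.4
gripper_force: 0.7
```

{"name": "drive_tool", "arguments": {
  "motion": [
    {"fingers": 0,"linear": [0.005,0,0],"twist": 0},
    {"fingers": 0,"linear": [0.005,0,0],"twist": 0},
    {"fingers": 0,"linear": [0.005,0,0],"twist": 0},
    {"fingers": 0,"linear": [0.005,0,0],"twist": 0},
    {"fingers": 0,"linear": [0.004,0,0],"twist": 0}
  ]
}}

```text
clock: 21.65
eef_pos: [555.7, -52.7, 41.9]
tool_rot: [3.136, 0.008, -0.088]
force: [-1.4, -0.2, 0.4]
width: -0.0
gripper_force: 0.6
```

{"name": "drive_tool", "arguments": {
  "motion": [
    {"fingers": 0,"linear": [0.002,0,0],"twist": 0},
    {"fingers": 0,"linear": [0.002,0,0],"twist": 0},
    {"fingers": 0,"linear": [0.002,0,0],"twist": 0},
    {"fingers": 0,"linear": [0.002,0,0],"twist": 0}
  ]
}}

```text
clock: 21.98
eef_pos: [562.8, -53.4, 41.8]
tool_rot: [3.136, 0.009, -0.088]
force: [-1.5, 1.0, 0.6]
width: 0.0
gripper_force: 0.8
```

{"name": "drive_tool", "arguments": {
  "motion": [
    {"fingers": 0,"linear": [0.002,0,0],"twist": 0},
    {"fingers": 0,"linear": [0.002,0,0],"twist": 0},
    {"fingers": 0,"linear": [0.002,0,0],"twist": 0},
    {"fingers": 0,"linear": [0.002,0,0],"twist": 0}
  ]
}}

```text
clock: 22.32
eef_pos: [571.1, -54.1, 41.7]
tool_rot: [3.136, 0.008, -0.088]
force: [-2.2, -0.5, 0.8]
width: -0.0
gripper_force: 0.8
```

{"name": "drive_tool", "arguments": {
  "motion": [
    {"fingers": 0,"linear": [0.001,0,0],"twist": 0},
    {"fingers": 0,"linear": [0.001,0,0],"twist": 0},
    {"fingers": 0,"linear": [0.001,0,0],"twist": 0}
  ]
}}

```text
clock: 22.57
eef_pos: [571.4, -54.4, 41.3]
tool_rot: [3.136, 0.013, -0.088]
force: [-7.8, 1.1, 6.0]
width: 0.2
gripper_force: 4.0
```

{"name": "drive_tool", "arguments": {
  "motion": [
    {"fingers": 0,"linear": [0.002,0,0],"twist": 0},
    {"fingers": 0,"linear": [0.002,0,0],"twist": 0},
    {"fingers": 0,"linear": [0.001,0,0],"twist": 0},
    {"fingers": 0,"linear": [0,0,0],"twist": 0}
  ]
}}

```text
clock: 22.9
eef_pos: [571.6, -54.5, 40.8]
tool_rot: [3.135, 0.023, -0.088]
force: [-14.6, 0.9, 9.3]
width: 0.1
gripper_force: 7.4
```

{"name": "drive_tool", "arguments": {
  "motion": [
    {"fingers": 0,"linear": [-0.01,0,0],"twist": 0},
    {"fingers": 0,"linear": [-0.012,0,0],"twist": 0},
    {"fingers": 0,"linear": [-0.015,0,0],"twist": 0},
    {"fingers": 0,"linear": [0,0,-0.02],"twist": 0},
    {"fingers": 0,"linear": [0,0,-0.04],"twist": 0}
  ]
}}

```text
clock: 23.32
eef_pos: [539.7, -50.8, 99.1]
tool_rot: [3.136, 0.015, -0.087]
force: [1.2, -0.2, 0.4]
width: 0.1
gripper_force: 0.0
```

{"name": "drive_tool", "arguments": {
  "motion": [
    {"fingers": 0,"linear": [0.01,0,-0.04],"twist": 0},
    {"fingers": 0,"linear": [0.02,0,-0.04],"twist": 0},
    {"fingers": 0,"linear": [0.02,0,-0.04],"twist": 0},
    {"fingers": 0,"linear": [0,0,-0.02],"twist": 0},
    {"fingers": 0,"linear": [0,0,0],"twist": 0}
  ]
}}

```text
clock: 23.73
eef_pos: [596.2, -54.6, 241.9]
tool_rot: [3.137, -0.005, -0.088]
force: [0.1, 1.0, -0.6]
width: 0.1
gripper_force: 0.0
```

```bash
python3 st.py; python3 chk.py t w9.pkl
python3 - <<'E'
from prof import *
a=pickle.load(open('w9.pkl','rb'));hsv=cv2.cvtColor(a['color'],cv2.COLOR_BGR2HSV)
for nm,o,yaw in(('t',(560,-53),-.09),('s',(572.5,182),.09)):
  for x in(25,45,60,80,95):
    ys=np.arange(-45,46);c,s=np.cos(yaw),np.sin(yaw)
    p=proj(a,np.c_[o[0]+c*x-s*ys,o[1]+s*x+c*ys,np.full(91,60)]).astype(np.float32)
    h=cv2.cvtColor(cv2.remap(a['color'],p[:,:1],p[:,1:],1),cv2.COLOR_BGR2HSV)[:,0]
    cl=''.join('w' if v[1]>60 else 'c' if 11<=v[1] else '.' for v in h);print(nm,x,p[45].round(),[(k,i,j) for k,i,j in runs(ys,cl)])
E
```

```text
23.73 [596.2 -54.6 241.9] [ 3.137 -0.005 -0.088] F [ 0.1  1.  -0.6] w 0.12808449067843428 0.0
cam [664. -60. 385.]
65 -15 [(-39, 141), (6, 173), (77, 184), (79, 194), (94, 167), (96, 151), (99, 152), (109, 112), (112, 139), (122, 209), (126, 187), (132, 144)]
65 0 [(-27, 160), (6, 167), (27, 143), (76, 170), (79, 178), (94, 169), (96, 165), (98, 188), (109, 124), (112, 136), (123, 180)]
65 15 [(-27, 174), (-25, 170), (-17, 186), (-8, 189), (-1, 185), (0, 201), (8, 175), (78, 160), (80, 180), (81, 152), (97, 146), (100, 147), (109, 115), (112, 133), (115, 132)]
92 -15 [(-55, 105), (-27, 167), (37, 187), (79, 168), (81, 198), (97, 167), (99, 179), (108, 127), (111, 131), (124, 193), (132, 139)]
92 0 [(-16, 156), (14, 180), (34, 157), (79, 200), (81, 179), (95, 167), (97, 185), (99, 165), (109, 113), (112, 158), (121, 194)]
92 15 [(-56, 83), (-27, 134), (-16, 196), (18, 162), (81, 181), (83, 156), (98, 144), (100, 175), (109, 108), (111, 123), (114, 130)]
x 30 cup y -45 43
x 50 cup y -46 43
x 70 cup y -46 43
x 95 cup y -46 42
t 25 [256. 175.] [('w', -44, -15), ('c', -14, 12), ('w', 13, 42), ('.', 44, 45)]
t 45 [256. 156.] [('w', -44, -21), ('c', -20, 18), ('w', 19, 42), ('.', 44, 45)]
t 60 [256. 141.] [('w', -44, -25), ('c', -24, 21), ('w', 22, 41), ('c', 42, 44)]
t 80 [256. 120.] [('w', -44, -31), ('c', -30, 26), ('w', 27, 41), ('c', 42, 43), ('.', 44, 45)]
t 95 [256. 105.] [('w', -44, -31), ('c', -30, 25), ('w', 26, 41), ('.', 43, 45)]
s 25 [ 28. 184.] [('w', -45, -36), ('c', -35, -29), ('w', -28, -25), ('c', -24, 21), ('.', 22, 45)]
s 45 [ 22. 166.] [('w', -45, -36), ('c', -35, 27), ('.', 28, 45)]
s 60 [ 17. 151.] [('w', -45, -36), ('c', -35, 21), ('.', 22, 45)]
s 80 [ 10. 132.] [('w', -45, -36), ('c', -35, 13), ('.', 14, 45)]
s 95 [  5. 118.] [('w', -45, -36), ('c', -35, 7), ('.', 8, 45)]
```

```bash
python3 -c "
from cell import ctrl
print(ctrl.finish_job())"
```

```text
the job is handed in; nothing more can be done
None
```

I moved the stray short cup to the short cups' cradle, nested both rows against their stop boards and handed the job in at about 24 s. The last foot is about 82 mm from the stop in the tall row and 84 to 87 mm in the short row (given: 82 and 84), but the hand-in returned no verdict.

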